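# Clean and set up a bottle-capping fixture

### The job

Set up the capping fixture: unhook the scraper from its holder by raising its heel and tilting it over the retaining lip, use it to push every plastic trimming off the fixture plate into the tray at its end (no fingers on the trimmings), then lay the scraper down flat on the rubber mat. After that thread all the collars that are there onto the post, widest at the bottom and narrowest on top, each fully home, and let go. Leave the bottles and the carton standing where they are.

Things in the scene. Friction and masses are not known exactly. Their poses are not given: they have to be found in the camera images.
- holder: fixed grey scraper holder, 80 x 90 mm. Origin on the bench under the middle of the stored scraper's block; z up, x towards the keeper. Floor 4 mm above the bench; low side walls at y = +-39 mm. Keeper stops a straight lift, rear lip a straight pull: turn the scraper about its blade edge, heel up, 0.25 to 0.45 rad, draw it out along -x, then up
- holder_keeper (a point): inner lower edge of the holder's keeper, a strip over the scraper's blade, 18 to 23 mm above the bench, from holder x = +28 to +48 mm, carried by a wall at x = +42 to +48 mm
- holder_lip (a point): top of the holder's rear retaining lip, 16 mm above the bench, at holder x = -21 to -27 mm, just behind the stored scraper's heel
- scraper_mid (a point): loose scraper, 0.2 kg, at its centre, 31 mm above its underside; z up when flat, x towards the blade edge. Block 36 (x) x 70 (y) x 20 mm high; blade 8 mm thick, 70 wide, flush with the underside, its edge at x = +38 mm; upright grip fin on the block, 16 mm thick (x), 50 long (y), 20 to 63 mm above the underside. Starts flat in the holder, axes along the holder's
- fixture: fixed capping fixture. Origin on the bench under the middle of its plate, 130 (x) x 240 (y) x 18 mm high, z up. Post at x = 0, y = +85 mm. At the plate's -y end an open tray, x +-75, y = -120 to -210 mm, floor 2 and rim 16 mm above the bench (the plate's edge is its fourth side). Trimmings start on the plate within x +-42, y -100 to -25 mm
- post_foot (a point): foot of the locating post, on its axis at the plate's top face; post 18 mm in diameter, 62 mm tall, top 6 mm tapered; axes as the fixture's
- mat: thin fixed black rubber mat, 140 (x) x 120 (y) x 3 mm, origin under its middle on the bench
- collar1_mid (a point): loose plastic collar, outer diameter 62 mm, bore 22 mm, 15 mm high, at its centre (7.5 mm above its underside), z up; it starts flat on the bench; always present, the widest
- collar2_mid (a point): loose plastic collar, outer diameter 54 mm, bore 22 mm, 15 mm high, at its centre (7.5 mm above its underside), z up; it starts flat on the bench; may be absent
- collar3_mid (a point): loose plastic collar, outer diameter 46 mm, bore 22 mm, 15 mm high, at its centre (7.5 mm above its underside), z up; it starts flat on the bench; may be absent
- collar4_mid (a point): loose plastic collar, outer diameter 38 mm, bore 22 mm, 15 mm high, at its centre (7.5 mm above its underside), z up; it starts flat on the bench; may be absent
- trim1_mid (a point): loose plastic moulding trimming 16 x 12 x 10 mm high, a lump with a lower tail at one end, 12 g, at its centre 5 mm above its underside; may be absent
- trim2_mid (a point): loose plastic moulding trimming 16 x 12 x 10 mm high, a lump with a lower tail at one end, 12 g, at its centre 5 mm above its underside; may be absent
- trim3_mid (a point): loose plastic moulding trimming 16 x 12 x 10 mm high, a lump with a lower tail at one end, 12 g, at its centre 5 mm above its underside; may be absent
- trim4_mid (a point): loose plastic moulding trimming 16 x 12 x 10 mm high, a lump with a lower tail at one end, 12 g, at its centre 5 mm above its underside; may be absent
- bottleA: bystander: capped clear bottle, 62 mm in diameter, 170 mm tall, standing, origin under its middle
- bottleB: bystander: capped clear bottle, 62 mm in diameter, 170 mm tall, standing, origin under its middle
- carton: bystander: closed card carton 75 x 75 x 160 mm, standing, origin under its middle
There are look-alikes about, which are no part of the job. Leave any pink or turquoise look-alike of the part that bears collar3_mid alone.

How it is judged:
By the outcome, as a careful person would: the job done as asked, in the order asked, and still so for the second after the job is handed in, with the robot touching nothing.
Of collar2, collar3, collar4 only 2 to 3 are there at a start; the rules pass over those that are not, and their reading is None.
Of trim1, trim2, trim3, trim4 only 2 to 4 are there at a start; the rules pass over those that are not, and their reading is None.
At some moment in a run one of collar1, collar2, collar3, collar4 may be knocked a few centimetres aside while the robot is not near it.
It also fails if it takes over 210 s, if anything falls off the work surface, if the arm or the gripper's body presses on something with over 40 N, if the wrist force passes 120 N, or if a joint passes its speed limit or range.

### The arm

A 7-joint arm with a two-finger parallel gripper is mounted at the origin on the work surface. World frame = base frame: x ahead of the robot, y to its left, z up, the work surface at z = 0. Lengths are in m, angles in rad, forces in N, time in s.
With the tool pointing down it reaches from about 0.425 to 0.875 m from the base axis. Payload 4.7 kg.
Tool frame: the origin (TCP) lies at the centre of the arm's flange, where the gripper is bolted on; the fingertips stand 173 mm ahead of it and the grasp point (between the pads) lies 155 mm ahead of it; y points along the fingers, z is the direction in which the jaws open and shut, and the axes are right-handed (so a half turn about y gives the same grasp; the last joint's range is limited). The gripper opens to 85 mm and grips with 20 to 120 N. Pads are 22 mm wide; open, the fingers measure 114 mm over their backs; the gripper's body (76 mm by 85 mm) begins 54 mm behind the grasp point. The pads swing forward as they close: fully open they stand 13 mm farther back than shut.
Start: joints at [1.179, 0.321, -0.07, 1.45, 0.023, 1.371, -0.057], TCP at [0.257, -0.597, 0.405] pointing down, gripper open.
Joint ranges: [-2.86, 2.86], [-0.3, 2.09], [-1.38, 1.24], [0.06, 2.45], [-1.56, 4.7], [0.09, 2.05], [-2.69, 2.69]. Speed limits (rad/s): [2.57, 2.57, 3.14, 3.14, 3.14, 3.14, 3.14].

### API

Orientations are given as [roll, pitch, yaw] about the fixed x, y, z axes, in that order (R = Rz(yaw) Ry(pitch) Rx(roll)).
In Python, from bench import telemetry, cams, workorder, find_in, regions_of, landmark_of gives the robot as it stands. The module is installed in compiled form; this text tells all that it offers.
- The arm moves only by the shell command python3 -m crank 'ROWS' [OPENING] [FORCE]. ROWS is JSON, a list of rows, each a list of 2 entries, a list of its own where there are three numbers: the shift along the world's x, y, z in cm, then the turn, a rotation vector about the world's x, y, z in rad. A call has 1 to 8 rows; each row is the pose to reach, as a shift and turn from the pose measured when the call began; what a row does not reach only later rows make up. A row lasts 1/12 s, in which the tool goes at most 41.7 mm and 7.16 degrees, less where a joint would pass 70% of its speed; a pose out of reach is approached as far as the arm can. A call with a gripper value outside its range is refused whole. OPENING is the opening, from 0 (shut) to 1 (fully open), set as the call begins (- or left out, the last holds). The fingers move at their own pace and stop on an object; FORCE is the grip in N (left out, the last holds). Time passes only in rows, so rows that repeat a pose let the fingers close. It gives the time, the measured TCP pose, the force and the opening at its end, in the units of the state.
- telemetry.observe(): the state, without advancing time (a new reading comes with each control period).
- cams.get_image(name): name is "side" or "top"; returns a dict with "pixels" (400x640x3 uint8, red, green, blue), "fov_y" (degrees; the focal length in pixels is half the picture's height over the tangent of half this angle, whatever the lens; pixels are square), "cx", "cy" (the principal point, pixels), "distortion" ([k1, k2, p1, p2, k3] as OpenCV has them; the pictures are not rectified), "T" (4x4, takes a point from camera to world coordinates). Camera axes: x right, y up, looking along -z (the intrinsics and any distortion apply to the point x, -y, -z); pixel columns grow to the right and rows downward; lengths in m; the calibration is good to about 2 mm. A picture is of the moment at which its call begins. There is no depth.
- workorder.close_job(): hands the job in, once; it reports no verdict.
Trained networks look in a picture, given as the dict that the camera call returned (one of the last four; its "shot" number tells which), for a name from the list of things; names that differ only in an ending like _2 or _b are one class to them, and where a whole thing is asked for, a point or a joint stands for the part that bears it (a point fixed in the world has none). Each returns a list of dicts, best first, with "confidence" (0 to 1); they miss things now and then, are a little off and sometimes report something else, mostly with a low value. They report only what shows in the picture. A call takes as long as a camera call. They do not tell look-alikes from the thing itself.
- find_in(picture, query): "position" ([x, y, z] in m, in world coordinates, good to about 4 mm: the middle of the surface that is visible of it).
- regions_of(picture, query): "region" (400x640 bool, what is visible of it).
- landmark_of(picture, query): "position" ([x, y, z] in m, in world coordinates, good to about 4 mm: a listed point, or the origin of a listed thing).
The state is a dict: "clock": time; "joint_positions": joint angles; "joint_vel": joint speeds; "joint_efforts": joint torques, N m; "tool_pos": TCP position; "tcp_rot": TCP orientation; "wrist_force": force on the tool from outside, world axes, zero at the start; "ft_torque": the same for the moment, N m; "opening": opening from 0.0 (shut) to 1.0 (fully open).
Only numpy, scipy, OpenCV 4.12 (cv2) and the standard library are available. Lean on these libraries where they do the work, as an engineer would, in place of code of your own. Each camera call takes 0.05 s, during which the arm holds its last target.

## Working session

There is one attempt and no reset: what is moved stays moved. The work goes in short steps, Python scripts to look and compute and a shell command to move; the robot and the scene stay as the last step left them, time stands still between calls to the robot, and variables do not carry over. Pictures are saved under pics/ and viewed, and the job is handed in when it is done.

```bash
mkdir -p pics; ls; python3 - <<'E'
from bench import telemetry, cams
import cv2
s=telemetry.observe()
for k,v in s.items(): print(k,v)
for n in("side","top"):
    p=cams.get_image(n); print(n,p["fov_y"],p["cx"],p["cy"],p["distortion"],p["T"],p["shot"])
    cv2.imwrite(f"pics/{n}0.png",p["pixels"][:,:,::-1])
E
```

```text
pics
clock 0.0
joint_positions [ 1.17912204  0.32179338 -0.07006203  1.45169014  0.02261347  1.37075803
 -0.05687003]
joint_vel [-0.00157336  0.00035222  0.00126453 -0.00056292 -0.00218016  0.00077868
  0.00169883]
joint_efforts [ 6.86350231e-04 -4.93585646e+01 -3.81652554e-01 -3.14335155e+01
  1.29178583e-02  1.12503703e-02 -1.08952582e-05]
tool_pos [ 0.25644943 -0.59704592  0.40363464]
tcp_rot [-1.57265508e+00 -1.17802691e-04 -2.73577624e+00]
wrist_force [-0.50778877 -0.51203497  0.85985081]
ft_torque [ 0.02168986  0.05606149 -0.0222816 ]
opening 0.9972116366560845
side 43.526495530570855 330.1239084914363 198.04212350230432 [-0.12505197  0.          0.          0.          0.        ] [[-0.98234366  0.10509118 -0.15477978  0.3200697 ]
 [-0.18679588 -0.50494999  0.84269378  1.01205138]
 [ 0.01040363  0.85672711  0.51566502  0.70731969]
 [ 0.          0.          0.          1.        ]] 1
top 45.28805689643079 324.3084834840735 204.71820367222446 [0.05024234 0.         0.         0.         0.        ] [[-0.02586132  0.9940552  -0.10576134  0.38145837]
 [-0.9995225  -0.0239228   0.01955711 -0.02622015]
 [ 0.01691074  0.10621661  0.9941992   1.25928012]
 [ 0.          0.          0.          1.        ]] 2
```

View pics/top0.png

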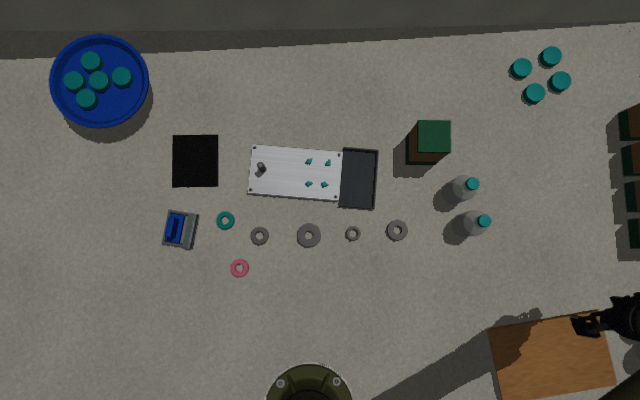

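View pics/side0.png

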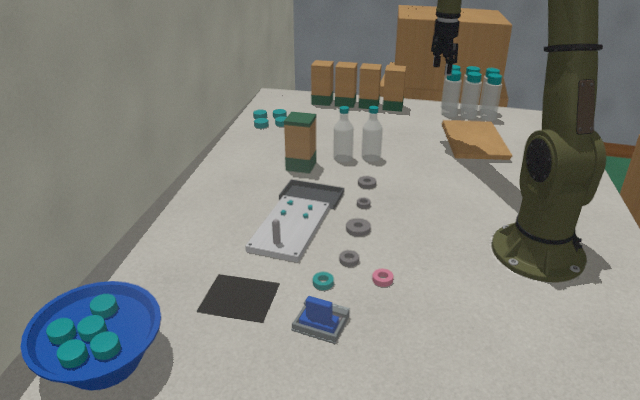

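The top view shows four grey collars at (259,236), (308,235), (352,234) and (397,230), the scraper in its holder at (180,230), the mat at (195,160), and the plate at (295,172) with four trimmings near (318,172). The teal (225,220) and pink (240,268) rings are look-alikes. Next I'll measure all of these.

```bash
cat > h.py <<'E'
import numpy as np, cv2
from bench import telemetry, cams, find_in, regions_of, landmark_of
from scipy.spatial.transform import Rotation as Ro
def K(p):
    f=200/np.tan(np.radians(p["fov_y"])/2)
    return np.array([[f,0,p["cx"]],[0,f,p["cy"]],[0,0,1.]])
def proj(p,X):
    X=np.atleast_2d(X).astype(float); T=np.array(p["T"])
    c=(X-T[:3,3])@T[:3,:3]; c=c*[1,-1,-1]
    return cv2.projectPoints(c,np.zeros(3),np.zeros(3),K(p),np.array(p["distortion"],float))[0].reshape(-1,2)
def rays(p,uv):
    uv=np.atleast_2d(uv).astype(float).reshape(-1,1,2)
    n=cv2.undistortPoints(uv,K(p),np.array(p["distortion"],float)).reshape(-1,2)
    d=np.c_[n[:,0],-n[:,1],-np.ones(len(n))]@np.array(p["T"])[:3,:3].T
    return np.array(p["T"])[:3,3],d
def atz(p,uv,z):
    o,d=rays(p,uv); return o+d*((z-o[2])/d[:,2])[:,None]
def tri(p1,uv1,p2,uv2):
    o1,d1=rays(p1,uv1);o2,d2=rays(p2,uv2);out=[]
    for a,b in zip(d1,d2):
        s=np.linalg.lstsq(np.c_[a,-b],o2-o1,rcond=None)[0]
        q1=o1+a*s[0];q2=o2+b*s[1];out.append(np.r_[(q1+q2)/2,np.linalg.norm(q1-q2)])
    return np.array(out)
def crop(p,u0,u1,v0,v1,k,name):
    im=p["pixels"][v0:v1,u0:u1,::-1]; cv2.imwrite("pics/"+name,cv2.resize(im,None,fx=k,fy=k,interpolation=cv2.INTER_CUBIC))
def tool():
    s=telemetry.observe(); R=Ro.from_euler('xyz',s["tcp_rot"]).as_matrix()
    return np.array(s["tool_pos"]),R,s
E
python3 - <<'E'
from h import *
np.set_printoptions(precision=4,suppress=True)
P={n:cams.get_image(n) for n in("side","top")}
for q in "holder holder_keeper holder_lip scraper_mid fixture post_foot mat collar1_mid collar2_mid collar3_mid collar4_mid trim1_mid bottleA bottleB carton".split():
    for n in P:
        r=landmark_of(P[n],q); print(q,n,[(np.round(d["position"],4).tolist(),round(d["confidence"],2)) for d in r[:6]])
pos,R,s=tool();print(R)
E
```

```text
holder side [([0.4641, 0.3336, 0.0025], 0.6)]
holder top [([0.465, 0.3298, -0.0008], 0.78)]
holder_keeper side [([0.4592, 0.3086, 0.0205], 0.82), ([0.6117, 0.1091, 0.022], 0.6)]
holder_keeper top [([0.4566, 0.305, 0.017], 0.9)]
holder_lip side [([0.4725, 0.359, 0.0135], 0.8)]
holder_lip top [([0.4669, 0.3529, 0.0154], 0.95)]
scraper_mid side [([0.4616, 0.3332, 0.0336], 0.84)]
scraper_mid top [([0.4638, 0.3331, 0.039], 0.63), ([0.443, -0.2437, 0.0112], 0.25)]
fixture side [([0.6436, 0.2874, 0.0019], 0.67)]
fixture top [([0.5999, 0.0215, 0.0002], 0.74), ([0.4483, -0.4121, -0.0016], 0.64)]
post_foot side [([0.6144, 0.1108, 0.021], 0.81)]
post_foot top [([0.6126, 0.1055, 0.0191], 0.87), ([0.6554, -0.3091, -0.0021], 0.3)]
mat side [([0.6426, 0.2853, 0.002], 0.69)]
mat top [([0.6408, 0.2828, 0.0011], 0.58), ([0.4629, 0.3312, 0.0351], 0.44)]
collar1_mid side [([0.4361, -0.0085, 0.0084], 0.72)]
collar1_mid top [([0.438, -0.011, 0.0105], 0.66), ([0.6109, 0.1042, 0.0201], 0.59)]
collar2_mid side [([0.4409, -0.2376, 0.0064], 0.78)]
collar2_mid top [([0.4447, -0.2414, 0.0109], 0.61), ([0.6552, -
[... 340 characters left out ...]
, -0.1212, 0.0101], 0.56)]
trim1_mid side [([0.5725, -0.0132, 0.0223], 0.4)]
trim1_mid top [([0.5752, -0.0095, 0.0227], 0.43)]
bottleA side [([0.5427, -0.3936, -0.0021], 0.8), ([0.645, 0.2883, 0.0025], 0.27)]
bottleA top [([0.5411, -0.3954, 0.0038], 0.95)]
bottleB side [([0.4526, -0.4143, 0.003], 0.94)]
bottleB top [([0.4491, -0.4104, -0.0026], 0.71)]
carton side [([0.6535, -0.3089, -0.0024], 0.81), ([0.4622, 0.3345, 0.0013], 0.55), ([0.4578, 0.3081, 0.023], 0.52), ([0.4452, -0.238, 0.0056], 0.46), ([0.6104, 0.1095, 0.0224], 0.29)]
carton top [([0.6558, -0.3113, 0.0017], 0.67), ([0.4385, -0.008, 0.0069], 0.28)]
[[-0.9188 -0.      0.3948]
 [-0.3948 -0.0002 -0.9188]
 [ 0.0001 -1.      0.0001]]
```

```bash
python3 - <<'E'
from h import *
a=cams.get_image("top"); b=cams.get_image("side")
crop(a,150,410,120,285,3,"t_c.png"); crop(b,190,400,170,350,4-1,"s_c.png")
E
```

```text
(no output)
```

View pics/t_c.png

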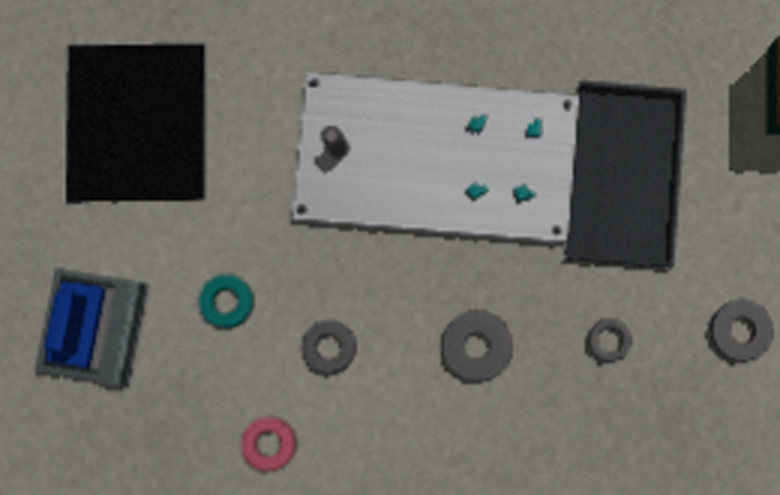

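View pics/s_c.png

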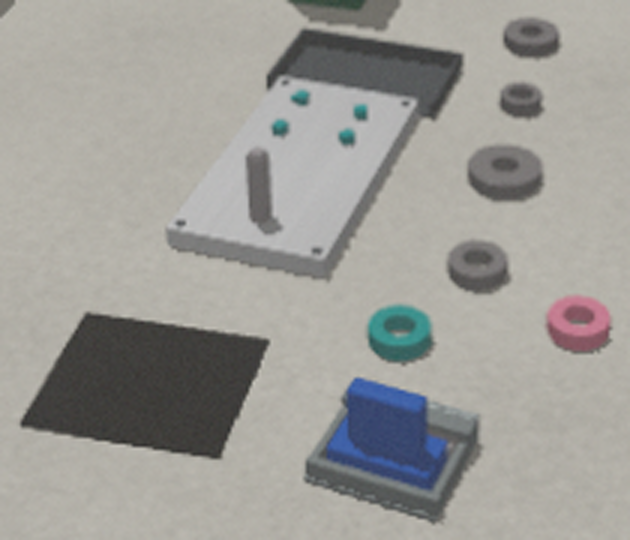

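```bash
python3 - <<'E'
from h import *
a=cams.get_image("top"); b=cams.get_image("side")
crop(a,155,205,205,255,12,"t_h.png"); crop(b,285,360,290,345,10,"s_h.png"); crop(a,240,385,140,215,5,"t_f.png"); crop(b,240,350,175,265,7,"s_f.png")
E
```

```text
(no output)
```

View pics/t_h.png

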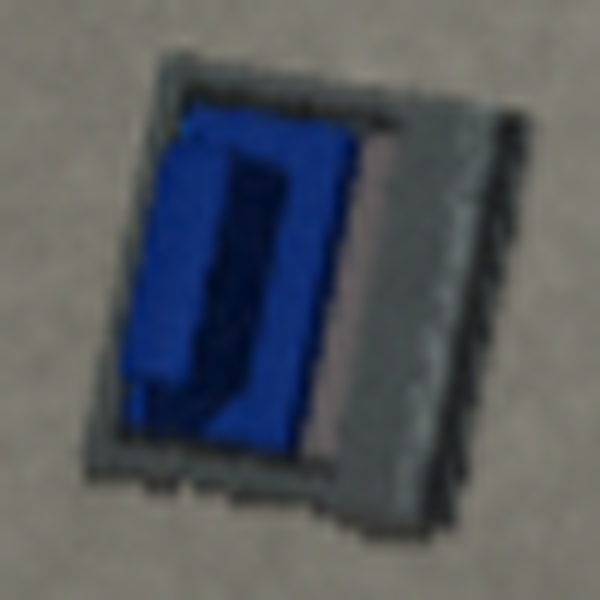

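View pics/s_h.png

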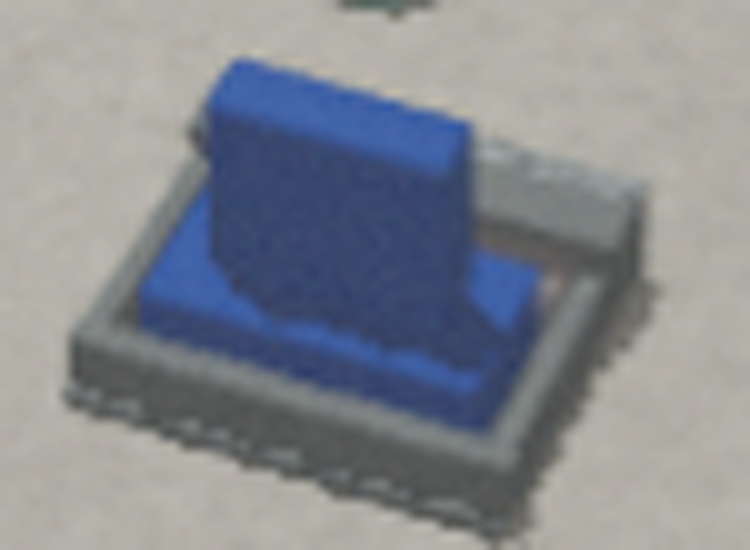

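View pics/t_f.png

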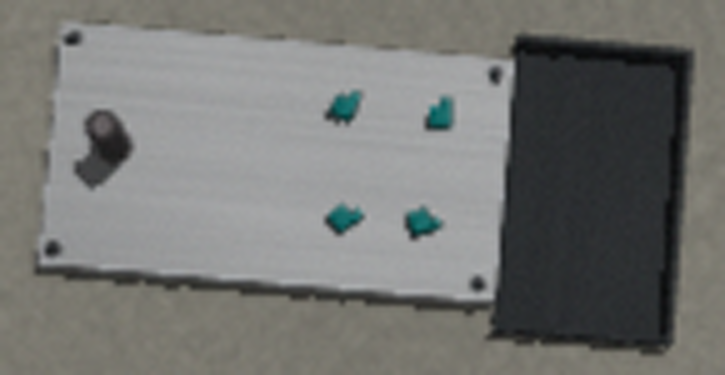

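View pics/s_f.png

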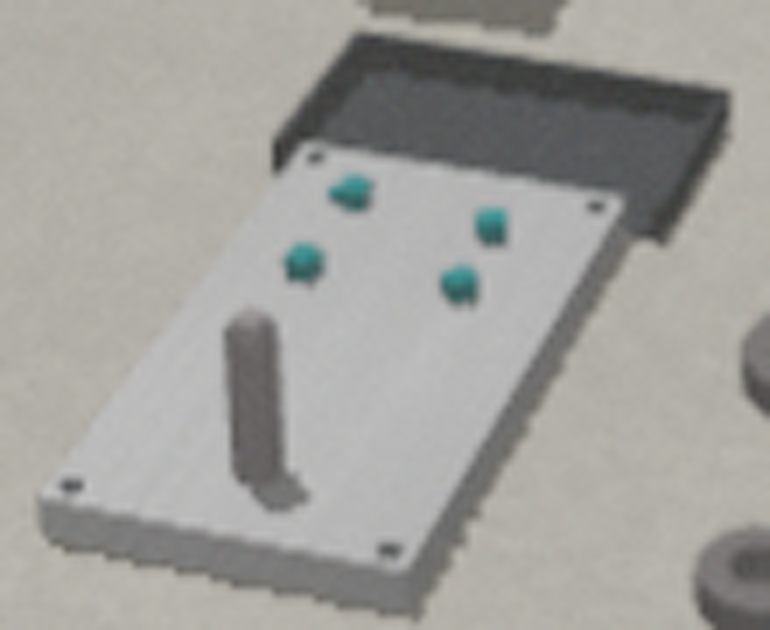

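```bash
cat > fit.py <<'E'
from h import *
from scipy.optimize import least_squares
np.set_printoptions(precision=4,suppress=True)
a=cams.get_image("top"); b=cams.get_image("side")
def un(c,u0,v0,k): return (np.array(c,float)+.5)/k-.5+[u0,v0]
def fit(obs,g):
    def W(q,L):
        c,s=np.cos(q[2]),np.sin(q[2]); L=np.array(L,float)
        return np.c_[q[0]+c*L[:,0]-s*L[:,1],q[1]+s*L[:,0]+c*L[:,1],L[:,2]]
    f=lambda q:np.concatenate([(proj(p,W(q,L))-uv).ravel() for p,L,uv in obs])
    r=least_squares(f,g,loss='soft_l1'); return r.x,f(r.x).reshape(-1,2)
# fixture
Lc=[(65,120,18),(65,-120,18),(-65,-120,18),(-65,120,18)]
L=np.array(Lc)/1e3
oA=(a,L,un([(60,24),(513,58),(493,300),(38,266)],240,140,5)); oB=(b,L,un([(40,497),(300,143),(625,195),(410,572)],240,175,7))
for o in([oA],[oB],[oA,oB]): print("fix",*fit(o,[.6,.02,0]),sep="\n")
pt=np.array([(0,85,80)])/1e3
print("post top from top img",atz(a,un([(103,122)],240,140,5),.080), "side",atz(b,un([(250,318)],240,175,7),.080),"foot side",atz(b,un([(257,478)],240,175,7),.018))
H=[(8,25,67),(8,-25,67),(-8,-25,67),(-8,25,67)]
hA=(a,np.array(H+[(48,45,23),(48,-45,23)])/1e3,un([(235,147),(192,382),(127,375),(170,140),(497,112),(420,530)],155,205,12))
hB=(b,np.array(H+[(-18,35,24),(-18,-35,24)])/1e3,un([(240,60),(470,125),(455,175),(212,98),(145,290),(486,380)],285,290,10))
for o in([hA],[hB],[hA,hB]): print("hold",*fit(o,[.465,.33,-1.7]),sep="\n")
# collars
import sys
E
python3 fit.py
```

```text
fix
[ 0.6018  0.0241 -0.0997]
[[-0.3057 -0.3662]
 [ 0.1117 -0.1407]
 [ 0.6223  0.3159]
 [-0.364   0.1626]]
fix
[ 0.6026  0.0219 -0.0988]
[[-0.1466  0.1073]
 [ 0.1053 -0.0057]
 [-0.0637  0.1264]
 [ 0.1077 -0.2041]]
fix
[ 0.6021  0.0235 -0.0992]
[[-0.0766 -0.4472]
 [ 0.341  -0.2723]
 [ 0.8819  0.1834]
 [-0.1041  0.0814]
 [-0.1582  0.5295]
 [ 0.1608  0.3086]
 [ 0.0383  0.4649]
 [ 0.1547  0.2548]]
post top from top img [[0.6126 0.1074 0.08  ]] side [[0.6119 0.1068 0.08  ]] foot side [[0.6118 0.1094 0.018 ]]
hold
[ 0.4635  0.3333 -1.7679]
[[ 0.5633  0.292 ]
 [-0.07    0.7022]
 [-1.1325  0.1828]
 [-0.465  -0.2298]
 [ 0.8556 -0.4071]
 [ 0.1399 -0.5378]]
hold
[ 0.4631  0.3325 -1.7553]
[[ 0.0166 -1.06  ]
 [ 1.79   -0.7202]
 [ 0.1512 -0.1585]
 [-0.5983  0.5174]
 [-0.4433  0.1103]
 [-0.1336  1.2064]]
hold
[ 0.4632  0.3329 -1.7623]
[[ 0.6526  0.4071]
 [ 0.1331  0.8372]
 [-0.9369  0.354 ]
 [-0.3832 -0.079 ]
 [ 0.9157 -0.3896]
 [ 0.3973 -0.4872]
 [-0.0047 -0.9573]
 [ 1.7054 -0.4929]
 [ 0.0062  0.0586]
 [-0.6765  0.6069]
 [-0.5397  0.167 ]
 [-0.3244  1.4461]]
```

```bash
python3 -m crank '[[[7,6,0],[0,0,0.12]],[[14,12,0],[0,0,0.24]],[[21,18,0],[0,0,0.36]],[[24,22,0],[0,0,0.48]],[[27,26,0],[0,0,0.6]],[[30,30,0],[0,0,0.72]],[[32,34,0],[0,0,0.84]],[[34,38,0],[0,0,0.96]]]'
```

```text
clock: 2.67
tool_pos: [0.491, -0.359, 0.4049]
tcp_rot: [-1.57, -0.0, -1.77]
wrist_force: [0.6, 0.3, 0.4]
opening: 1.003
```

```bash
python3 - <<'E'
from h import *
from fit import a,b,un,np
# collars: circle centre from masks by regions in top
for q in ["collar1_mid","collar2_mid","collar3_mid","collar4_mid"]:
  for p,n in((a,"top"),(b,"side")):
    for d in regions_of(p,q)[:3]:
        m=d["region"].astype(np.uint8); ys,xs=np.where(m>0)
        c=cv2.minAreaRect(np.c_[xs,ys].astype(np.float32)); print(q,n,round(d["confidence"],2),np.round(c[0],1),np.round(c[1],1),m.sum(),p["pixels"][m>0].mean(0).round())
m=((a["pixels"][:,:,1].astype(int)-a["pixels"][:,:,0]>40)).astype(np.uint8)
n,l,st,ce=cv2.connectedComponentsWithStats(m)
for i in range(1,n):
    if 240<ce[i][0]<345 and 140<ce[i][1]<210:
        w=atz(a,ce[i],.023)[0]; d=w[:2]-[.602,.0235]; c,s=np.cos(-.099),np.sin(-.099)
        print("trim",w,"fix",[c*d[0]+s*d[1],-s*d[0]+c*d[1]],st[i][4])
E
```

```text
fix
[ 0.6018  0.0241 -0.0997]
[[-0.3057 -0.3662]
 [ 0.1117 -0.1407]
 [ 0.6223  0.3159]
 [-0.364   0.1626]]
fix
[ 0.6026  0.0219 -0.0988]
[[-0.1466  0.1073]
 [ 0.1053 -0.0057]
 [-0.0637  0.1264]
 [ 0.1077 -0.2041]]
fix
[ 0.6021  0.0235 -0.0992]
[[-0.0766 -0.4472]
 [ 0.341  -0.2723]
 [ 0.8819  0.1834]
 [-0.1041  0.0814]
 [-0.1582  0.5295]
 [ 0.1608  0.3086]
 [ 0.0383  0.4649]
 [ 0.1547  0.2548]]
post top from top img [[0.6126 0.1074 0.08  ]] side [[0.6119 0.1068 0.08  ]] foot side [[0.6118 0.1094 0.018 ]]
hold
[ 0.4635  0.3333 -1.7679]
[[ 0.5633  0.292 ]
 [-0.07    0.7022]
 [-1.1325  0.1828]
 [-0.465  -0.2298]
 [ 0.8556 -0.4071]
 [ 0.1399 -0.5378]]
hold
[ 0.4631  0.3325 -1.7553]
[[ 0.0166 -1.06  ]
 [ 1.79   -0.7202]
 [ 0.1512 -0.1585]
 [-0.5983  0.5174]
 [-0.4433  0.1103]
 [-0.1336  1.2064]]
hold
[ 0.4632  0.3329 -1.7623]
[[ 0.6526  0.4071]
 [ 0.1331  0.8372]
 [-0.9369  0.354 ]
 [-0.3832 -0.079 ]
 [ 0.9157 -0.3896]
 [ 0.3973 -0.4872]
 [-0.0047 -0.9573]
 [ 1.7054 -0.4929]
 [ 0.0062  0.0586]
 [-0.6765  0.6069]
 [-0.5397  0.167 ]
 [-0.3244  1.4461]]
collar1_mid top 0.62 [428.  141.5] [45.
[... 542 characters left out ...]
 65. 62.]
collar3_mid side 0.69 [381.5 277. ] [18. 19.] 297 [165. 111. 124.]
collar3_mid side 0.53 [349.5 257.5] [17. 19.] 292 [114. 111. 110.]
collar4_mid top 0.64 [353.  232.5] [12.  13.4] 97 [89. 87. 85.]
collar4_mid side 0.72 [363. 203.] [12. 14.] 158 [107. 104. 102.]
trim [ 0.6298 -0.0125  0.023 ] fix [np.float64(0.03126605117889017), np.float64(-0.033061147669052326)] 21
trim [ 0.6246 -0.0621  0.023 ] fix [np.float64(0.030950841580675917), np.float64(-0.0829240780243384)] 18
trim [ 0.5706 -0.0099  0.023 ] fix [np.float64(-0.02796765261107383), np.float64(-0.03639060400084278)] 19
trim [ 0.5675 -0.0511  0.023 ] fix [np.float64(-0.026929726531308207), np.float64(-0.07768869169586103)] 20
```

```bash
sed -i '/^for o in/d;/^print("post/d' fit.py; python3 -m crank '[[[3,4,0],[0,0,0.12]],[[6,8,0],[0,0,0.24]],[[9,12,0],[0,0,0.36]],[[11,16,0],[0,0,0.48]],[[12,20,0],[0,0,0.6]],[[12,24,0],[0,0,0.72]],[[12,28,0],[0,0,0.84]],[[12,32,0],[0,0,0.96]]]'; python3 -m crank '[[[0,4,0],[0,0,0.1]],[[0,8,0],[0,0,0.2]],[[0,12,-1],[0,0,0.3]],[[0,16,-2],[0,0,0.4]],[[-3,20,-3],[0,0,0.45]],[[-6,24,-4],[0,0,0.5]],[[-9,28,-5],[0,0,0.55]],[[-11,32,-6],[0,0,0.6]]]'
```

```text
clock: 3.83
tool_pos: [0.6087, -0.06, 0.4045]
tcp_rot: [-1.571, -0.0, -0.815]
wrist_force: [0.6, 1.5, 0.1]
opening: 0.998
clock: 4.5
tool_pos: [0.5133, 0.2335, 0.3509]
tcp_rot: [-1.572, -0.001, -0.214]
wrist_force: [1.0, 0.9, 0.3]
opening: 1.005
```

```bash
python3 - <<'E'
from h import *
p,R,s=tool(); print(p,R[:,2],np.arctan2(R[1,2],R[0,2]),s["joint_positions"],s["wrist_force"])
E
```

```text
[0.51333149 0.23347961 0.35086172] [ 2.12843168e-01  9.77086050e-01 -7.98450906e-04] 1.3563123722027437 [ 0.29343772  0.279318   -0.89026486  1.71615595  0.22843699  1.25489766
  0.70675444] [0.95514604 0.86661274 0.26325083]
```

```bash
python3 -m crank '[[[-2,4,-2],[0,0,0.02]],[[-4,8,-4],[0,0,0.02]],[[-5,10,-6],[0,0,0.02]],[[-5,10,-9],[0,0,0.02]],[[-5,10,-9],[0,0,0.02]],[[-5,10,-9],[0,0,0.02]]]'; python3 - <<'E'
from h import *
p,R,s=tool(); print(p,R[:,1],np.arctan2(R[1,2],R[0,2]),s["joint_positions"].round(2))
a=cams.get_image("top"); b=cams.get_image("side")
crop(a,120,250,170,290,5,"t1.png"); crop(b,240,400,200,350,5,"s1.png")
E
```

```text
clock: 5.0
tool_pos: [0.4633, 0.3325, 0.2596]
tcp_rot: [-1.574, 0.002, -0.195]
wrist_force: [0.0, -0.1, 1.0]
opening: 0.995
[0.46331629 0.33247735 0.25959434] [-0.00240323 -0.0030409  -0.99999249] 1.3759839560854779 [ 0.07  0.41 -0.89  1.79  0.35  1.11  0.44]
```

View pics/s1.png

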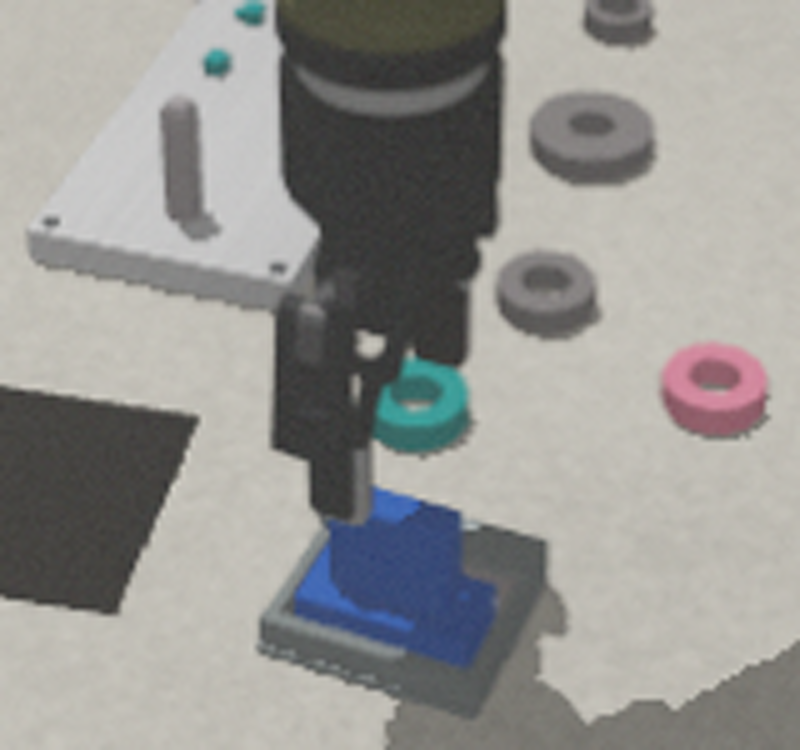

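```bash
python3 -m crank '[[[0,0.05,-2.5],[0,0,0]],[[0,0.05,-4],[0,0,0]],[[0,0.05,-5],[0,0,0]],[[0,0.05,-5.4],[0,0,0]],[[0,0.05,-5.4],[0,0,0]]]'; python3 -m crank '[[[0,0,0],[0,0,0]],[[0,0,0],[0,0,0]],[[0,0,0],[0,0,0]],[[0,0,0],[0,0,0]],[[0,0,0],[0,0,0]],[[0,0,0],[0,0,0]]]' 0 40;python3 -m crank '[[[0,0,0],[0,0,0]],[[0,0,0],[0,0,0]],[[0,0,0],[0,0,0]],[[0,0,0],[0,0,0]]]' 0 70; python3 - <<'E'
from h import *
np.set_printoptions(precision=4,suppress=True)
p,R,s=tool(); print(p,R,np.arctan2(R[1,2],R[0,2]))
a=cams.get_image("top"); b=cams.get_image("side")
crop(b,240,400,200,350,5,"s2.png")
E
```

```text
clock: 5.52
tool_pos: [0.4651, 0.3323, 0.2075]
tcp_rot: [-1.572, -0.001, -0.198]
wrist_force: [1.0, 0.0, -0.6]
opening: 1.001
clock: 6.02
tool_pos: [0.4652, 0.3325, 0.2079]
tcp_rot: [-1.571, -0.002, -0.198]
wrist_force: [-0.8, -0.8, -0.9]
opening: 0.182
clock: 6.35
tool_pos: [0.4652, 0.3325, 0.2079]
tcp_rot: [-1.571, -0.002, -0.198]
wrist_force: [-0.0, 0.3, 0.3]
opening: 0.179
[0.4652 0.3325 0.2079] [[ 0.9804  0.0016  0.1969]
 [-0.1969 -0.0009  0.9804]
 [ 0.0018 -1.     -0.0005]] 1.3726076527627757
```

View pics/s2.png

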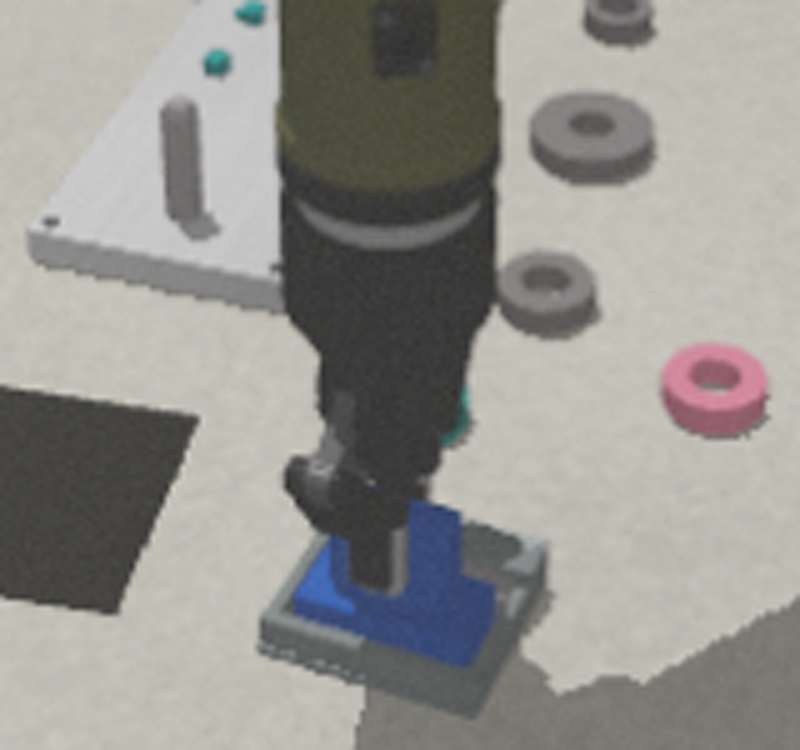

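```bash
python3 -m crank '[[[-0.195,-0.97,0.17],[0.049,-0.01,0]],[[-0.39,-1.95,0.29],[0.098,-0.02,0]],[[-0.59,-2.94,0.35],[0.147,-0.03,0]],[[-0.79,-3.93,0.37],[0.196,-0.039,0]],[[-0.79,-3.93,0.37],[0.196,-0.039,0]],[[-0.79,-3.93,0.37],[0.196,-0.039,0]]]'; python3 - <<'E'
from h import *
np.set_printoptions(precision=4,suppress=True)
p,R,s=tool(); print(p,R,s["wrist_force"],s["ft_torque"],s["opening"])
b=cams.get_image("side")
crop(b,240,400,200,350,5,"s3.png")
E
```

```text
clock: 6.95
tool_pos: [0.4573, 0.2923, 0.2114]
tcp_rot: [-1.373, -0.001, -0.2]
wrist_force: [0.4, -0.9, -2.3]
opening: 0.178
[0.4573 0.2923 0.2114] [[ 0.9801  0.04    0.1946]
 [-0.1987  0.1919  0.9611]
 [ 0.0011 -0.9806  0.1961]] [ 0.3782 -0.8762 -2.344 ] [-0.4493  0.0314  0.0383] 0.17755939974747806
```

View pics/s3.png

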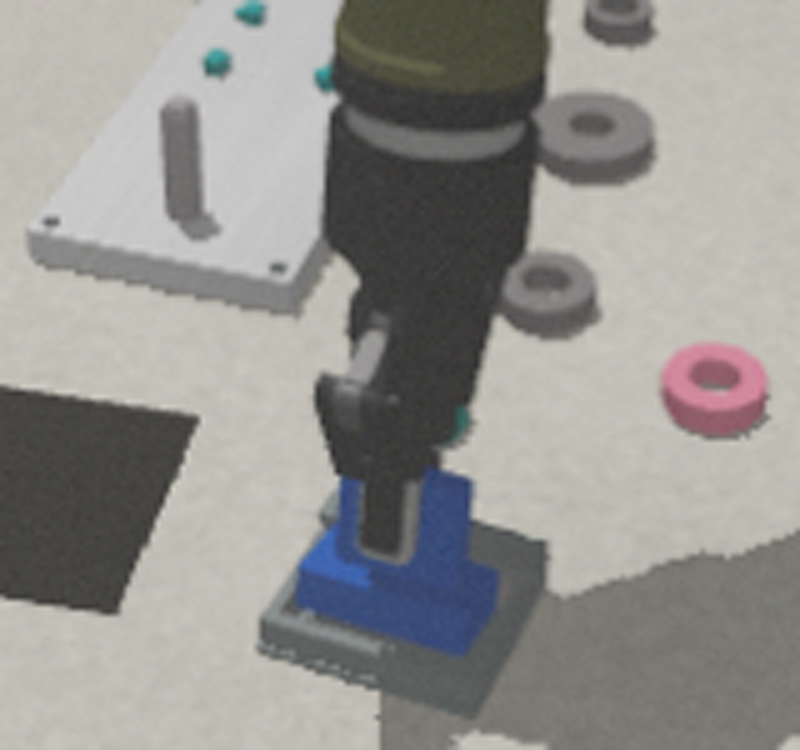

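```bash
python3 -m crank '[[[-0.2,-0.98,-0.03],[0.049,-0.01,0]],[[-0.4,-1.97,-0.12],[0.098,-0.02,0]],[[-0.59,-2.93,-0.23],[0.147,-0.03,0]],[[-0.7,-3.5,-0.3],[0.176,-0.035,0]],[[-0.7,-3.5,-0.3],[0.176,-0.035,0]],[[-0.7,-3.5,-0.3],[0.176,-0.035,0]]]'; python3 - <<'E'
from h import *
np.set_printoptions(precision=4,suppress=True)
p,R,s=tool(); print(p,R,s["wrist_force"],s["ft_torque"],s["opening"])
b=cams.get_image("side")
crop(b,240,400,200,350,5,"s4.png")
E
```

```text
clock: 7.5
tool_pos: [0.4503, 0.2578, 0.2082]
tcp_rot: [-1.195, 0.0, -0.199]
wrist_force: [-0.2, -0.2, -2.4]
opening: 0.173
[0.4503 0.2578 0.2082] [[ 0.9803  0.0724  0.184 ]
 [-0.1978  0.3595  0.912 ]
 [-0.0001 -0.9303  0.3667]] [-0.1651 -0.2186 -2.4037] [-0.5321  0.0947  0.0497] 0.17284924201868973
```

View pics/s4.png

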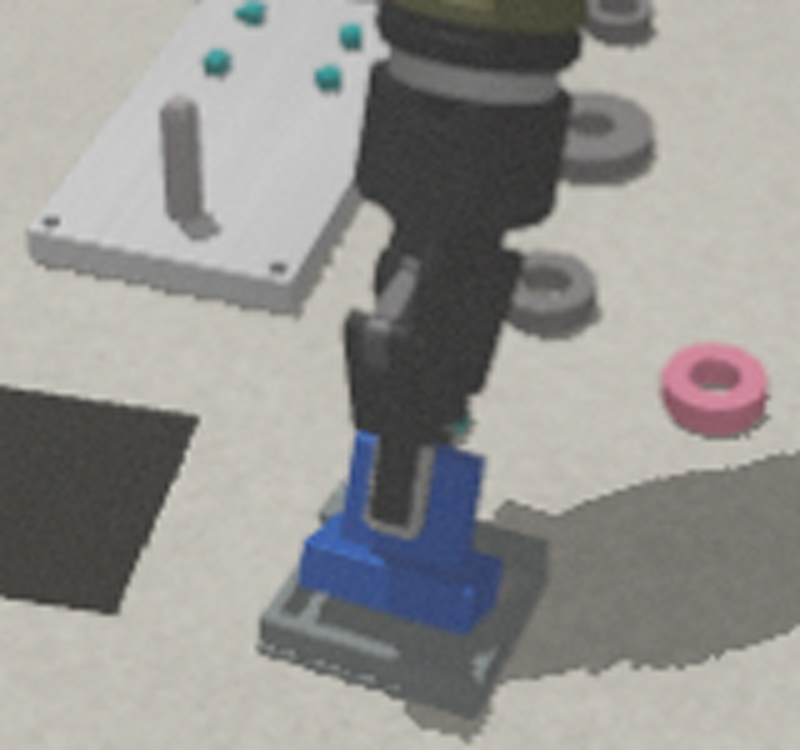

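```bash
python3 -m crank '[[[0.1,0.5,0.03],[0,0,0]],[[0.2,1.0,0.06],[0,0,0]],[[0.3,1.5,0.1],[0,0,0]],[[0.36,1.8,0.15],[0,0,0]],[[0.36,1.8,0.15],[0,0,0]],[[0.36,1.8,0.15],[0,0,0]]]'; python3 - <<'E'
from h import *
np.set_printoptions(precision=4,suppress=True)
p,R,s=tool(); print(p,s["wrist_force"],s["ft_torque"],s["opening"])
b=cams.get_image("side")
crop(b,240,400,200,350,5,"s5.png")
E
```

```text
clock: 8.05
tool_pos: [0.4537, 0.2769, 0.21]
tcp_rot: [-1.195, -0.0, -0.197]
wrist_force: [0.4, -0.0, -2.9]
opening: 0.174
[0.4537 0.2769 0.21  ] [ 0.4343 -0.0194 -2.8521] [-0.636   0.0903 -0.0756] 0.1744997325948981
```

View pics/s5.png

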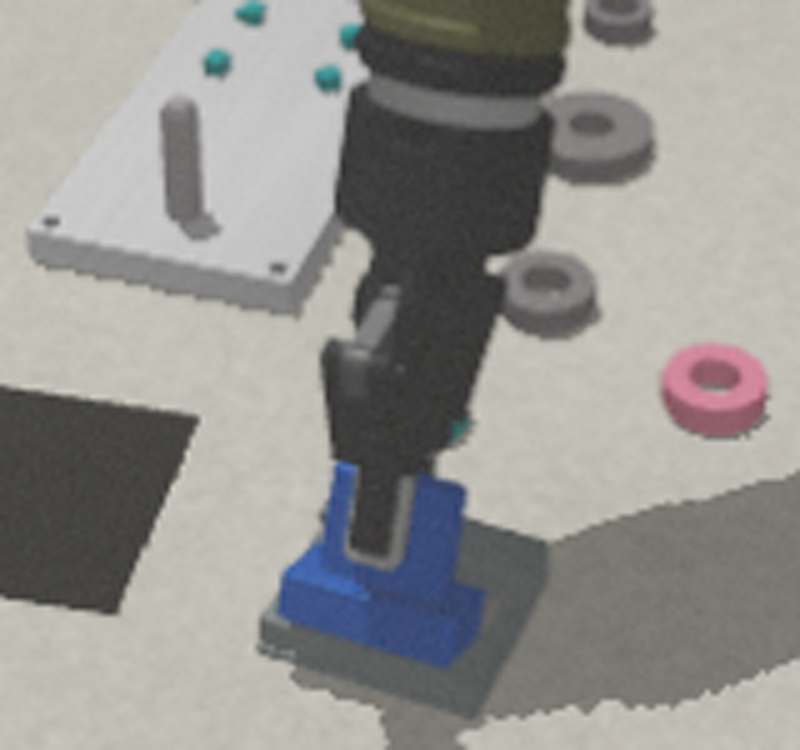

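Drawn back over the lip. I'll lift straight up 7 cm, backing off slightly further at first.

```bash
python3 -m crank '[[[0.04,0.2,0.3],[0,0,0]],[[0.06,0.3,0.8],[0,0,0]],[[0.06,0.3,2],[0,0,0]],[[0.06,0.3,4],[0,0,0]],[[0.06,0.3,7],[0,0,0]],[[0.06,0.3,10],[0,0,0]],[[0.06,0.3,10],[0,0,0]]]';  python3 - <<'E'
from h import *
np.set_printoptions(precision=4,suppress=True)
p,R,s=tool(); print(p,R,s["wrist_force"],s["ft_torque"],s["opening"],s["joint_positions"])
b=cams.get_image("side")
crop(b,200,400,160,350,4,"s6.png")
E
```

```text
clock: 8.68
tool_pos: [0.4562, 0.2818, 0.3163]
tcp_rot: [-1.19, -0.009, -0.198]
wrist_force: [1.3, 0.4, -0.9]
opening: 0.175
[0.4562 0.2818 0.3163] [[ 0.9804  0.0815  0.1791]
 [-0.1966  0.3627  0.9109]
 [ 0.0092 -0.9283  0.3716]] [ 1.3073  0.3515 -0.8568] [-0.4569 -0.0267 -0.0264] 0.17496383504343616 [ 0.6303  0.2265 -1.2307  1.934  -0.0703  0.8583  0.8507]
```

View pics/s6.png

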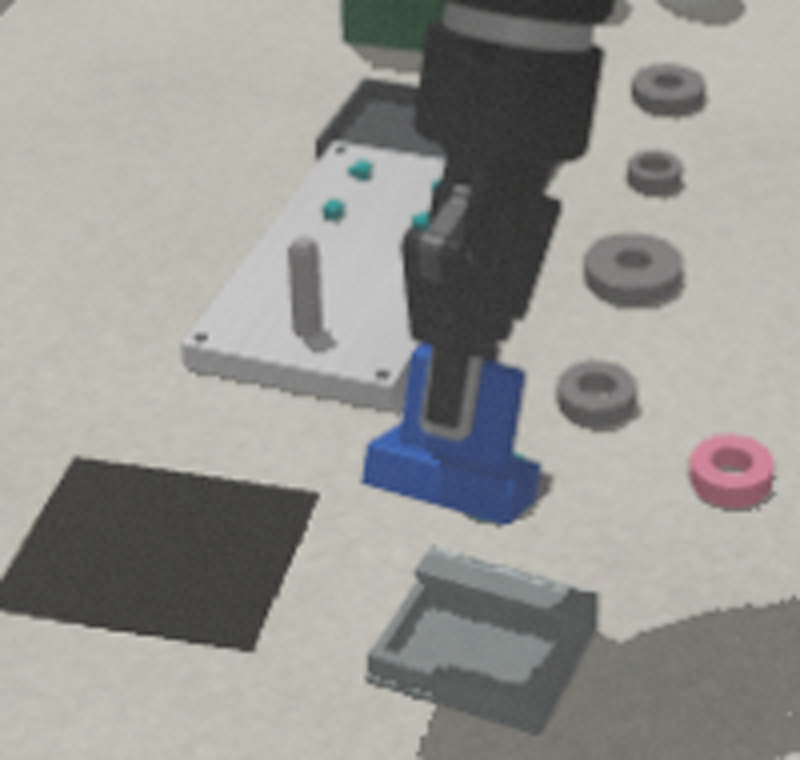

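```bash
cat > go.py <<'E'
import sys
from h import *
np.set_printoptions(precision=4,suppress=True)
# go.py x y z jawangle : shift cm & rotvec to tool-down pose
x,y,z,an=map(float,sys.argv[1:5])
p,R,s=tool()
t=np.array([0,0,-1.]);zc=np.array([np.cos(an),np.sin(an),0]);Rt=np.c_[np.cross(t,zc),t,zc]
print("pos",p,"shift",(np.array([x,y,z])-p)*100,"turn",Ro.from_matrix(Rt@R.T).as_rotvec(),"F",s["wrist_force"],"op",s["opening"],"q",s["joint_positions"].round(2),"t",s["clock"])
E
python3 go.py .627 .051 .32 1.472
```

```text
pos [0.4557 0.2806 0.3137] shift [ 17.1322 -22.957    0.6268] turn [-0.373  0.063  0.097] F [ 0.3219 -1.0062 -2.2318] op 0.17656279581654855 q [ 0.63  0.23 -1.23  1.94 -0.07  0.86  0.85] t 8.7333
```

```bash
python3 -m crank '[[[2,-2,0.5],[-0.08,0.013,0.02]],[[4,-5,0.6],[-0.16,0.027,0.04]],[[7,-8,0.6],[-0.24,0.04,0.06]],[[9,-11,0.6],[-0.32,0.054,0.08]],[[11,-14,0.6],[-0.373,0.063,0.097]],[[13,-17,0.6],[-0.373,0.063,0.097]],[[15,-20,0.6],[-0.373,0.063,0.097]],[[17.1,-23,0.6],[-0.373,0.063,0.097]]]'; python3 -m crank '[[[0,0,0],[0,0,0]],[[0,0,0],[0,0,0]]]';python3 go.py .627 .051 .2225 1.472
```

```text
clock: 9.4
tool_pos: [0.6271, 0.0493, 0.3188]
tcp_rot: [-1.571, 0.002, -0.098]
wrist_force: [0.5, 0.3, -2.5]
opening: 0.176
clock: 9.57
tool_pos: [0.6281, 0.0452, 0.317]
tcp_rot: [-1.571, 0.004, -0.105]
wrist_force: [-0.8, 0.2, -3.0]
opening: 0.174
pos [0.6281 0.0452 0.317 ] shift [-0.1136  0.5807 -9.4535] turn [ 0.     -0.0038  0.0059] F [-0.8363  0.2271 -3.0341] op 0.1736532923453621 q [ 0.58  0.49 -0.91  1.59  0.4   1.27  1.07] t 9.5667
```

```bash
python3 -m crank '[[[-0.1,0.6,-2],[0,-0.004,0.006]],[[-0.1,0.6,-5],[0,-0.004,0.006]],[[-0.1,0.6,-8],[0,-0.004,0.006]],[[-0.1,0.6,-8.5],[0,-0.004,0.006]],[[-0.1,0.6,-8.5],[0,-0.004,0.006]],[[-0.1,0.6,-8.5],[0,-0.004,0.006]]]'; python3 go.py .627 .051 .2225 1.472; python3 - <<'E'
from h import *
b=cams.get_image("side");a=cams.get_image("top")
crop(b,200,400,160,290,4,"s7.png"); crop(a,230,390,120,230,5,"t7.png")
E
```

```text
clock: 10.07
tool_pos: [0.6272, 0.0521, 0.233]
tcp_rot: [-1.57, -0.001, -0.098]
wrist_force: [0.3, 0.2, -1.6]
opening: 0.173
pos [0.6272 0.0521 0.233 ] shift [-0.0205 -0.1129 -1.0452] turn [-0.0008  0.0008 -0.0011] F [ 0.2775  0.2178 -1.5936] op 0.17337469035982103 q [ 0.54  0.57 -0.87  1.67  0.47  1.13  1.02] t 10.0667
```

View pics/s7.png

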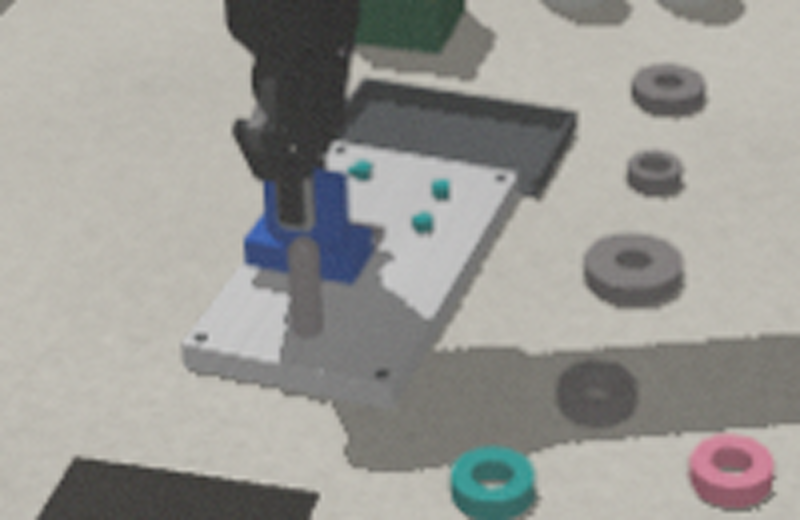

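View pics/t7.png

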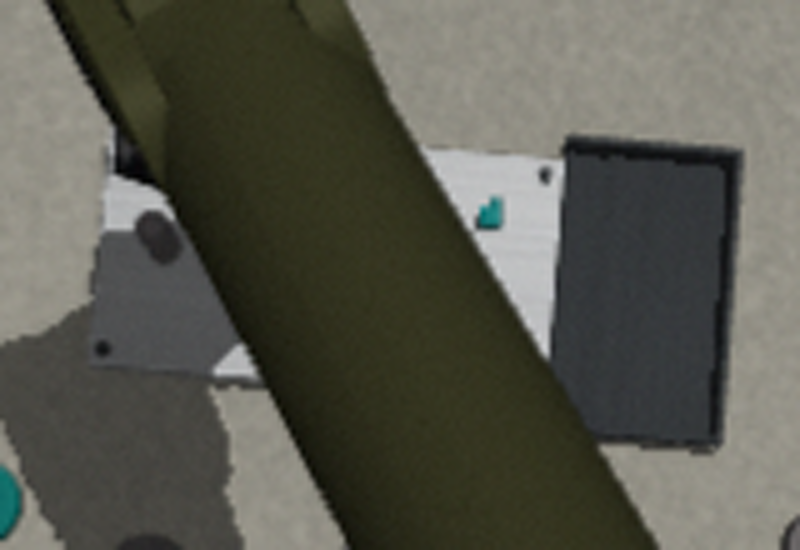

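```bash
python3 -m crank '[[[0,-0.1,-0.5],[0,0,0]],[[0,-0.1,-1.02],[0,0,0]],[[0,-0.1,-1.02],[0,0,0]],[[0,-0.1,-1.02],[0,0,0]]]'; python3 go.py .6142 -.0762 .2225 1.472
```

```text
clock: 10.5
tool_pos: [0.6278, 0.0508, 0.224]
tcp_rot: [-1.57, -0.003, -0.098]
wrist_force: [-0.0, -0.3, -2.4]
opening: 0.177
pos [0.6278 0.0508 0.224 ] shift [ -1.3625 -12.702   -0.1532] turn [-0.0003  0.0033 -0.0004] F [-0.0089 -0.2681 -2.3632] op 0.17691532455638034 q [ 0.54  0.58 -0.86  1.67  0.48  1.11  1.01] t 10.5
```

```bash
python3 -m crank '[[[-0.16,-1.5,-0.2],[0,0.003,0]],[[-0.32,-3,-0.2],[0,0.003,0]],[[-0.48,-4.5,-0.2],[0,0.003,0]],[[-0.64,-6,-0.2],[0,0.003,0]],[[-0.8,-7.5,-0.2],[0,0.003,0]],[[-0.96,-9,-0.2],[0,0.003,0]]]'; python3 go.py .6142 -.0762 .2225 1.472;  python3 - <<'E'
from h import *
b=cams.get_image("side");a=cams.get_image("top")
crop(b,200,400,160,290,4,"s8.png"); crop(a,230,390,120,230,5,"t8.png")
E
```

```text
clock: 11.0
tool_pos: [0.618, -0.0412, 0.2221]
tcp_rot: [-1.571, -0.0, -0.099]
wrist_force: [0.3, 0.8, -2.1]
opening: 0.175
pos [ 0.618  -0.0412  0.2221] shift [-0.3803 -3.4984  0.0441] turn [0.0002 0.0002 0.0005] F [ 0.261   0.7761 -2.0544] op 0.17482843582460597 q [ 0.69  0.56 -0.86  1.7   0.47  1.1   1.16] t 11.0
```

View pics/s8.png

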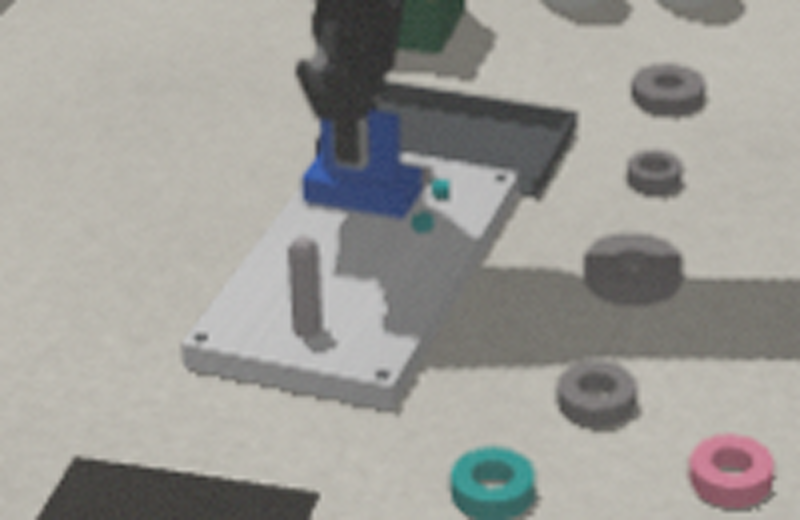

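```bash
python3 -m crank '[[[-0.16,-1.5,0],[0,0,0]],[[-0.32,-3,0],[0,0,0]],[[-0.4,-4,0],[0,0,0]],[[-0.4,-4,0],[0,0,0]],[[-0.4,-4,0],[0,0,0]]]'; python3 - <<'E'
from h import *
b=cams.get_image("side");a=cams.get_image("top")
crop(b,200,400,140,270,4,"s9.png"); crop(a,230,390,120,230,5,"t9.png")
E
python3 go.py .5866 .0551 .2225 1.472
```

```text
clock: 11.52
tool_pos: [0.6142, -0.0837, 0.222]
tcp_rot: [-1.573, -0.0, -0.105]
wrist_force: [-0.2, 0.9, -1.9]
opening: 0.176
pos [ 0.6142 -0.0823  0.2221] shift [-2.7612 13.7434  0.0448] turn [0.0012 0.0001 0.0037] F [-0.3155 -0.0054 -0.9948] op 0.1741874043984029 q [ 0.75  0.56 -0.85  1.7   0.46  1.1   1.23] t 11.6167
```

View pics/s9.png

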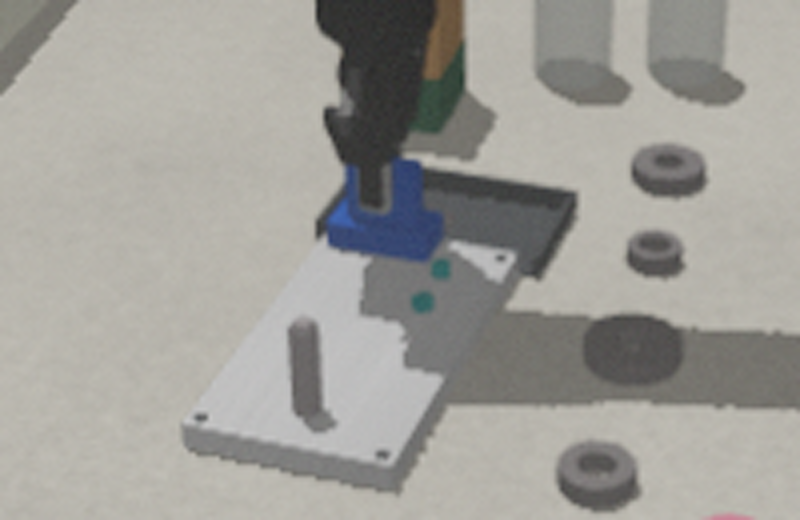

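View pics/t9.png

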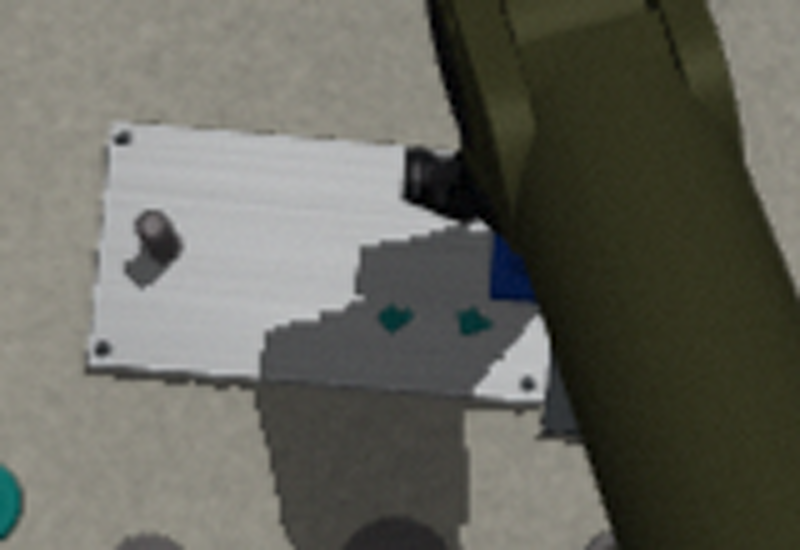

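```bash
python3 -m crank '[[[0,0,1.5],[0,0,0.003]],[[0,0,3],[0,0,0.003]],[[-1,3,3.5],[0,0,0.003]],[[-2,6,3.5],[0,0,0.003]],[[-2.9,9,3.5],[0,0,0.003]],[[-2.9,12,3.5],[0,0,0.003]],[[-2.9,13.7,2],[0,0,0.003]],[[-2.9,13.7,1],[0,0,0.003]]]'; python3 -m crank '[[[0,0,-0.3],[0,0,0]],[[0,0,-0.3],[0,0,0]]]'; python3 go.py .5851 .0553 .2222 1.472;  python3 - <<'E'
from h import *
b=cams.get_image("side");a=cams.get_image("top")
crop(b,200,400,140,270,4,"s10.png"); crop(a,230,390,120,230,5,"t10.png")
E
```

```text
clock: 12.28
tool_pos: [0.5848, 0.0616, 0.2345]
tcp_rot: [-1.568, -0.004, -0.091]
wrist_force: [0.0, 0.8, -2.3]
opening: 0.177
clock: 12.45
tool_pos: [0.5846, 0.0629, 0.2321]
tcp_rot: [-1.568, -0.004, -0.089]
wrist_force: [-0.1, -1.1, -2.9]
opening: 0.175
pos [0.5846 0.0629 0.2321] shift [ 0.0492 -0.7584 -0.9936] turn [-0.0028  0.0044 -0.01  ] F [-0.0506 -1.0851 -2.8986] op 0.17500364563441304 q [ 0.59  0.5  -0.91  1.77  0.44  1.08  1.01] t 12.45
```

View pics/s10.png

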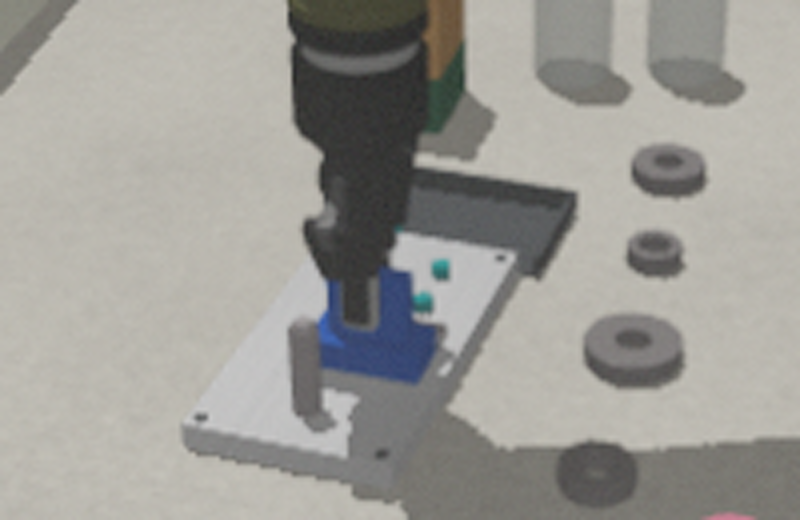

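View pics/t10.png

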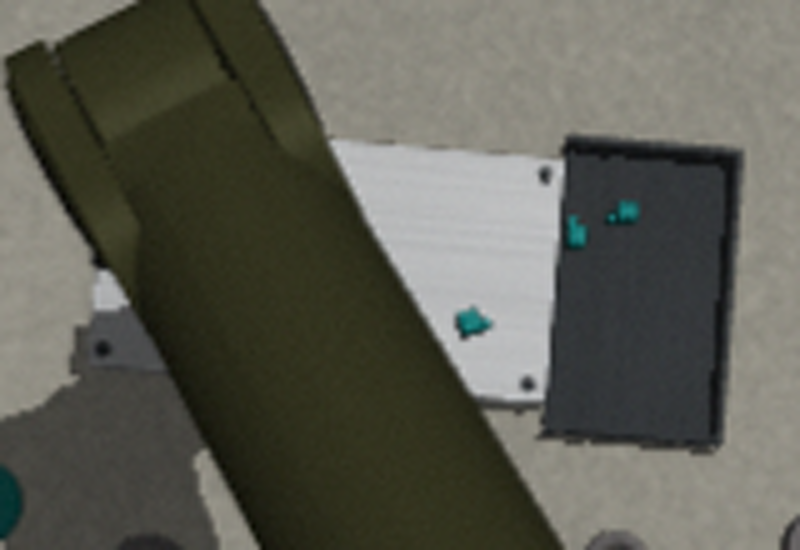

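```bash
python3 -m crank '[[[0.05,-0.5,-0.5],[-0.003,0.004,-0.01]],[[0.05,-0.7,-1.1],[-0.003,0.004,-0.01]],[[0.05,-0.7,-1.1],[-0.003,0.004,-0.01]],[[0.05,-0.7,-1.1],[-0.003,0.004,-0.01]]]'; python3 go.py .572 -.077 .2222 1.472
```

```text
clock: 12.88
tool_pos: [0.5868, 0.0526, 0.222]
tcp_rot: [-1.573, -0.004, -0.104]
wrist_force: [2.8, -1.9, 1.1]
opening: 0.174
pos [0.5868 0.0526 0.222 ] shift [ -1.4775 -12.957    0.0184] turn [0.0021 0.0035 0.0049] F [ 2.7918 -1.9064  1.0632] op 0.17391262435102628 q [ 0.59  0.51 -0.9   1.78  0.45  1.07  1.  ] t 12.8833
```

```bash
python3 -m crank '[[[-0.25,-1.5,0],[0.002,0.003,0.005]],[[-0.45,-3,0],[0.002,0.003,0.005]],[[-0.6,-4.5,0],[0.002,0.003,0.005]],[[-0.8,-6,0],[0.002,0.003,0.005]],[[-1,-7.5,0],[0.002,0.003,0.005]],[[-1.15,-9,0],[0.002,0.003,0.005]]]'; python3 go.py .5725 -.078 .2222 1.472;  python3 - <<'E'
from h import *
b=cams.get_image("side");a=cams.get_image("top")
crop(b,200,400,140,270,4,"s11.png"); crop(a,230,390,120,230,5,"t11.png")
E
```

```text
clock: 13.38
tool_pos: [0.5751, -0.0378, 0.222]
tcp_rot: [-1.57, -0.0, -0.099]
wrist_force: [0.6, 1.1, 0.6]
opening: 0.174
pos [ 0.5751 -0.0378  0.222 ] shift [-0.2571 -4.0192  0.0158] turn [-0.0009  0.0005 -0.    ] F [0.6319 1.1222 0.5706] op 0.17370345883453261 q [ 0.75  0.48 -0.89  1.81  0.43  1.06  1.17] t 13.3833
```

View pics/s11.png

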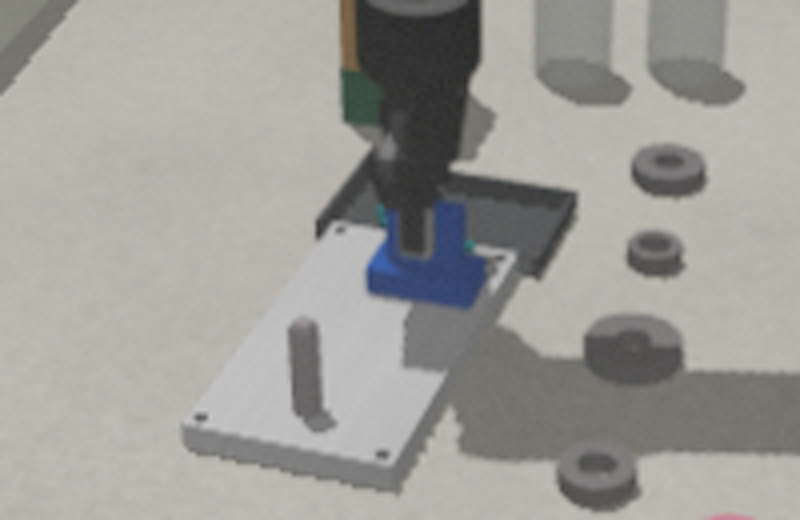

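```bash
python3 -m crank '[[[-0.1,-1.5,0],[0,0,0]],[[-0.25,-3,0],[0,0,0]],[[-0.35,-4.2,0],[0,0,0]],[[-0.35,-4.4,0],[0,0,0]],[[-0.35,-4.4,0],[0,0,0]]]'; python3 go.py .642 .285 .30 1.3;  python3 -m crank '[[[0,0.5,1.5],[0,0,0]],[[0,2,4],[0,0,0]],[[0,5,6],[0,0,0]],[[0,8,8],[0,0,0]],[[0,11,8],[0,0,0]],[[0,14,8],[0,0,0]],[[0,16,8],[0,0,0]]]'; python3 go.py .642 .285 .30 1.3; python3 - <<'E'
from h import *
b=cams.get_image("side");a=cams.get_image("top")
crop(b,230,360,150,230,6,"s12.png"); crop(a,230,390,120,230,5,"t12.png")
E
```

```text
clock: 13.9
tool_pos: [0.5718, -0.0853, 0.222]
tcp_rot: [-1.573, -0.0, -0.105]
wrist_force: [0.0, -2.0, -0.0]
opening: 0.175
pos [ 0.5718 -0.0853  0.222 ] shift [ 7.0204 37.0263  7.7997] turn [ 0.0025 -0.0002 -0.166 ] F [ 0.013  -1.9734 -0.0087] op 0.1746072882132017 q [ 0.83  0.48 -0.88  1.8   0.42  1.06  1.25] t 13.9
clock: 14.48
tool_pos: [0.5706, 0.0801, 0.3036]
tcp_rot: [-1.571, -0.001, -0.1]
wrist_force: [0.3, 0.0, -3.3]
opening: 0.176
pos [0.5706 0.0801 0.3036] shift [ 7.1358 20.4899 -0.3552] turn [ 0.0009  0.001  -0.1711] F [ 0.3307  0.0048 -3.3052] op 0.17581243149078316 q [ 0.62  0.4  -0.98  1.74  0.35  1.2   1.02] t 14.4833
```

View pics/s12.png

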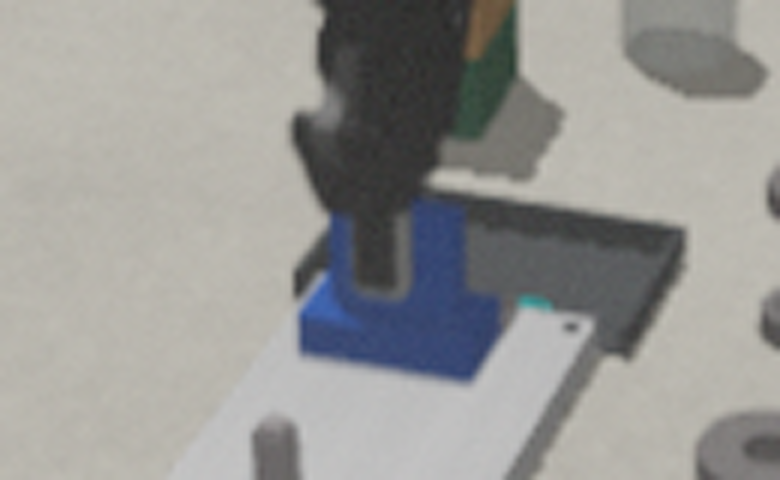

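View pics/t12.png

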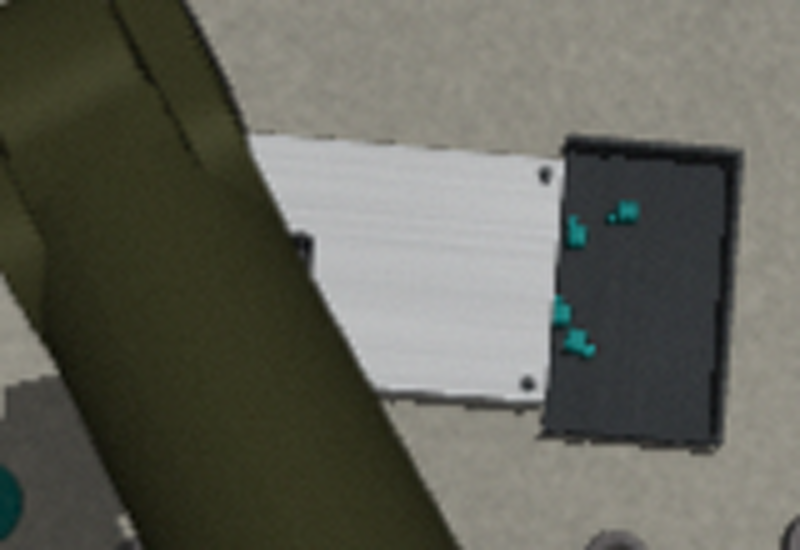

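```bash
python3 -m crank '[[[1,3,0],[0,0,0]],[[2,6,0],[0,0,0]],[[3.5,10,0],[0,0,0]],[[5,14,0],[0,0,0]],[[6,18,-1],[0,0,0]],[[7,21.4,-3],[0,0,0]],[[7,21.4,-6],[0,0,0]],[[7,21.4,-6],[0,0,0]]]'; python3 -m crank '[[[0,0,0],[0,0,0]]]'; python3 go.py .641 .294 .207 1.472;  python3 - <<'E'
from h import *
b=cams.get_image("side");a=cams.get_image("top")
crop(b,190,390,160,350,4,"s13.png"); crop(a,150,390,120,230,3,"t13.png");crop(b,270,350,170,220,10,"s13b.png");crop(a,325,385,140,215,8,"t13b.png")
for p in(a,b):
  print([(d["position"],d["confidence"]) for d in find_in(p,"trim1_mid")])
E
```

```text
clock: 15.25
tool_pos: [0.6368, 0.2992, 0.2373]
tcp_rot: [-1.573, 0.009, -0.088]
wrist_force: [-2.1, -2.4, -4.0]
opening: 0.173
clock: 15.33
tool_pos: [0.6368, 0.299, 0.2365]
tcp_rot: [-1.575, 0.011, -0.088]
wrist_force: [0.8, -0.0, -2.1]
opening: 0.18
pos [0.6368 0.299  0.2365] shift [ 0.4212 -0.4975 -2.9541] turn [ 0.003  -0.0108 -0.0107] F [ 0.84   -0.0149 -2.0988] op 0.17984283595407566 q [ 0.11  0.72 -0.87  1.45  0.56  1.24  0.66] t 15.3333
[]
[]
```

View pics/s13.png

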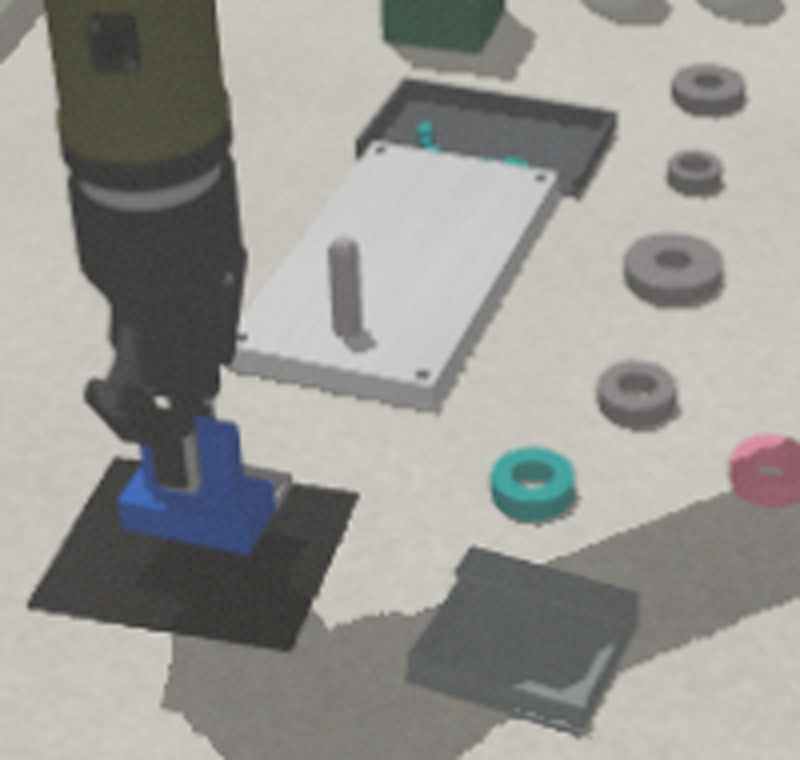

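View pics/s13b.png

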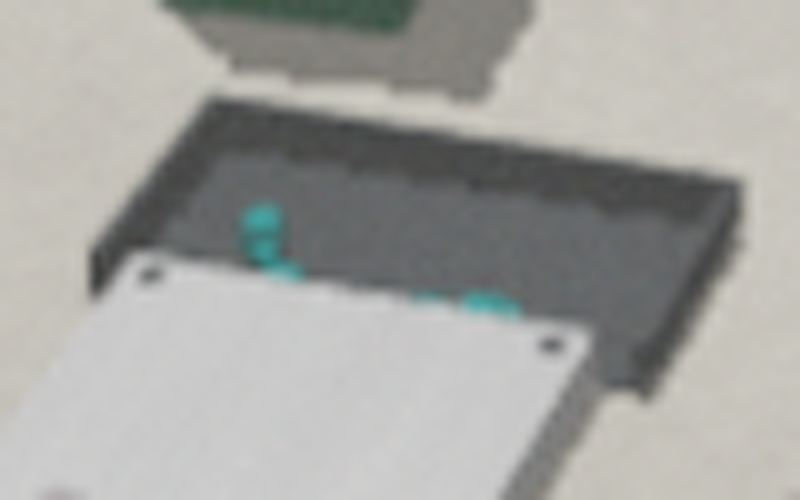

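View pics/t13b.png

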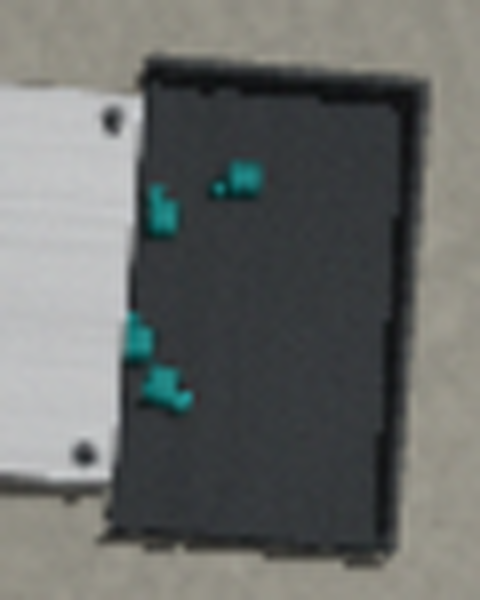

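All four trimmings are on the tray floor: in the top crop they sit beyond the plate edge at columns 137–245, and in the side view the plate edge mostly hides them. Next I'll lay the scraper on the mat.

```bash
python3 -m crank '[[[0.4,-0.5,-1],[0.003,-0.01,-0.01]],[[0.4,-0.5,-2],[0.003,-0.01,-0.01]],[[0.4,-0.5,-2.6],[0.003,-0.01,-0.01]],[[0.4,-0.5,-2.7],[0.003,-0.01,-0.01]],[[0.4,-0.5,-2.7],[0.003,-0.01,-0.01]]]'; python3 go.py .641 .294 .207 1.472
```

```text
clock: 15.95
tool_pos: [0.6411, 0.293, 0.211]
tcp_rot: [-1.569, -0.001, -0.1]
wrist_force: [-0.5, -0.2, -2.4]
opening: 0.176
pos [0.6411 0.293  0.211 ] shift [-0.0127  0.095  -0.4006] turn [-0.0018  0.0013  0.0012] F [-0.5115 -0.248  -2.4071] op 0.1761345172947624 q [ 0.11  0.74 -0.85  1.47  0.58  1.19  0.64] t 15.95
```

```bash
python3 -m crank '[[[0,0.1,-0.2],[-0.001,0.001,0]],[[0,0.1,-0.35],[-0.001,0.001,0]],[[0,0.1,-0.42],[-0.001,0.001,0]],[[0,0.1,-0.42],[-0.001,0.001,0]]]'; python3 go.py .641 .294 .207 1.472
```

```text
clock: 16.28
tool_pos: [0.641, 0.2945, 0.2071]
tcp_rot: [-1.57, -0.0, -0.1]
wrist_force: [-0.0, 0.8, -1.7]
opening: 0.176
pos [0.641  0.2945 0.2071] shift [-0.002  -0.0501 -0.0126] turn [-0.0011  0.0005  0.0008] F [-0.0404  0.7779 -1.7061] op 0.1763460635294655 q [ 0.1   0.75 -0.85  1.47  0.58  1.18  0.64] t 16.2833
```

```bash
python3 -m crank '[[[0,0,-0.06],[0,0,0]],[[0,0,-0.06],[0,0,0]],[[0,0,-0.06],[0,0,0]]]';python3 -m crank '[[[0,0,0],[0,0,0]],[[0,0,0],[0,0,0]],[[0,0,0],[0,0,0]],[[0,0,0],[0,0,0]],[[0,0,0],[0,0,0]],[[0,0,0],[0,0,0]]]' 0.7; python3 -m crank '[[[0,0,2],[0,0,0]],[[0,0,4],[0,0,0]],[[0,0,7],[0,0,0]],[[0,0,10],[0,0,0]],[[0,-3,12],[0,0,0]],[[0,-7,14],[0,0,0]],[[0,-11,14],[0,0,0]],[[0,-15,14],[0,0,0]]]';  python3 go.py .45 -.009 .3 0;python3 - <<'E'
from h import *
b=cams.get_image("side");a=cams.get_image("top")
crop(b,190,390,160,350,4,"s14.png"); crop(a,150,410,120,285,3,"t14.png")
E
```

```text
clock: 16.53
tool_pos: [0.641, 0.2946, 0.2071]
tcp_rot: [-1.57, -0.001, -0.1]
wrist_force: [-1.3, 0.0, 2.1]
opening: 0.178
clock: 17.03
tool_pos: [0.6411, 0.2946, 0.207]
tcp_rot: [-1.57, -0.001, -0.1]
wrist_force: [0.6, -0.3, -0.4]
opening: 0.703
clock: 17.7
tool_pos: [0.641, 0.1441, 0.3491]
tcp_rot: [-1.569, -0.004, -0.098]
wrist_force: [1.4, -0.0, -0.9]
opening: 0.698
pos [0.641  0.1441 0.3491] shift [-19.1011 -15.3089  -4.9062] turn [ 0.0019  0.0047 -1.473 ] F [ 1.3589 -0.0167 -0.9476] op 0.6983275724982914 q [ 0.42  0.53 -0.94  1.48  0.43  1.34  0.92] t 17.7
```

View pics/s14.png

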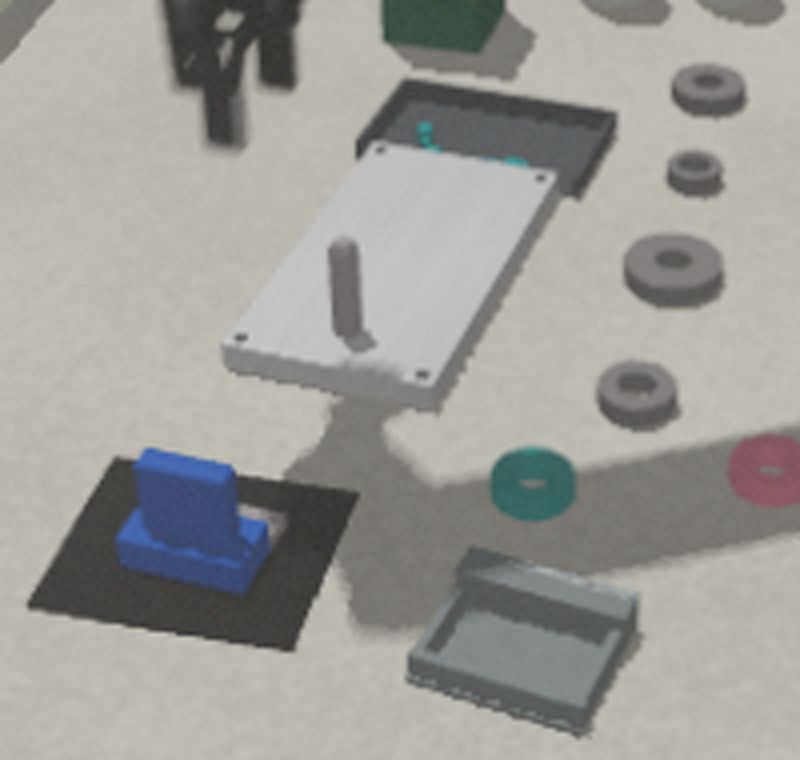

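View pics/t14.png

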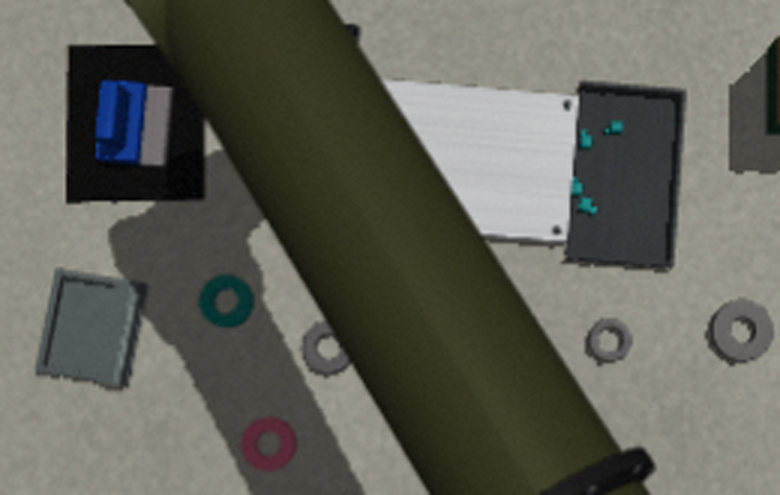

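```bash
cat > col.py <<'E'
from h import *
np.set_printoptions(precision=4,suppress=True)
def circ(p,X,r,z=.0,h=.015):
    # fit: project model silhouette (outer cyl union minus bore) & maximise match against grey/dark contrast
    from scipy.optimize import minimize
    g=cv2.cvtColor(p["pixels"],cv2.COLOR_RGB2GRAY).astype(np.float32); S=8
    t=np.linspace(0,2*np.pi,64,endpoint=False); cs=np.c_[np.cos(t),np.sin(t)]
    u0,v0=(proj(p,[[X[0],X[1],z+h]])[0]).astype(int)-24
    gi=cv2.resize(g[v0:v0+48,u0:u0+48],None,fx=S,fy=S,interpolation=cv2.INTER_LINEAR)
    def ring(x,y,rr,zz): 
        q=proj(p,np.c_[x+rr*cs[:,0],y+rr*cs[:,1],np.full(64,zz)]); return ((q-[u0,v0]+.5)*S-.5)
    def score(v):
        x,y=v; top=ring(x,y,r,z+h); bot=ring(x,y,r,z); bore=ring(x,y,.011,z+h)
        m=np.zeros(gi.shape,np.uint8); cv2.fillConvexPoly(m,cv2.convexHull(np.r_[top,bot].astype(np.float32)).round().astype(np.int32),1)
        big=cv2.dilate(m,np.ones((3*S,3*S),np.uint8)); mm=m.copy(); cv2.fillConvexPoly(mm,bore.round().astype(np.int32),0)
        out=gi[(big==1)&(m==0)]; return np.mean(gi[mm==1])-np.mean(out)
    best=None
    for st in(.004,.001,.00035):
        c=X if best is None else best
        k=[(score((c[0]+i*st,c[1]+j*st)),c[0]+i*st,c[1]+j*st) for i in range(-4,5) for j in range(-4,5)]
        mnk=min(k); best=np.array(mnk[1:])
    return best,mnk[0]
E
python3 - <<'E'
from col import *
a=cams.get_image("top");b=cams.get_image("side")
a0=dict(a);a0["pixels"]=cv2.imread("pics/top0.png")[:,:,::-1].copy(); b0=dict(b);b0["pixels"]=cv2.imread("pics/side0.png")[:,:,::-1].copy()
for n,X,r in(("1",(.437,-.01),.031),("2",(.443,-.239),.027),("3",(.4367,.1198),.023),("4",(.4375,-.1245),.019)):
    print(n,"top",circ(a0,X,r),"side0",circ(b0,X,r),"side now",circ(b,X,r))
# scraper bias check
crop(a,165,225,130,190,10,"tsc.png"); crop(b,210,275,265,320,10,"ssc.png")
E
```

```text
1 top (array([ 0.4344, -0.006 ]), np.float32(-32.466194)) side0 (array([ 0.436 , -0.0073]), np.float32(-54.97779)) side now (array([ 0.436 , -0.0073]), np.float32(-56.818054))
2 top (array([ 0.4424, -0.2353]), np.float32(-34.39707)) side0 (array([ 0.4436, -0.2383]), np.float32(-61.244926)) side now (array([ 0.4436, -0.2383]), np.float32(-62.899918))
3 top (array([0.437 , 0.1208]), np.float32(-39.706886)) side0 (array([0.4387, 0.1212]), np.float32(-57.18444)) side now (array([0.4387, 0.1212]), np.float32(-59.919235))
4 top (array([ 0.4369, -0.1205]), np.float32(-38.747246)) side0 (array([ 0.4381, -0.1235]), np.float32(-61.06475)) side now (array([ 0.4381, -0.1235]), np.float32(-63.49836))
```

View pics/tsc.png

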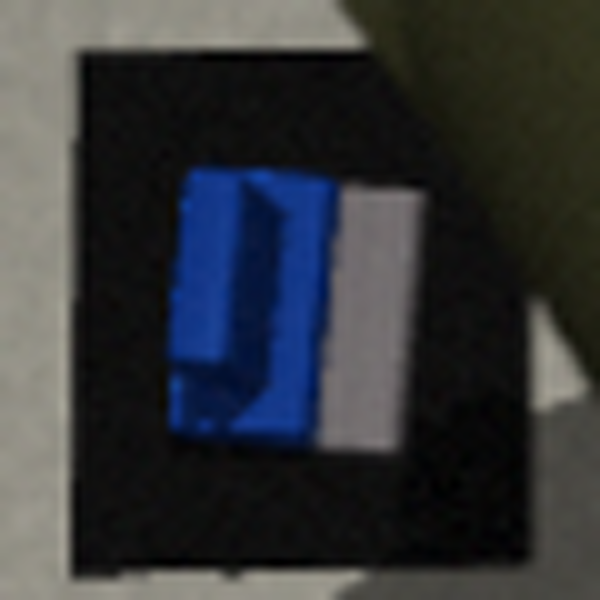

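View pics/ssc.png

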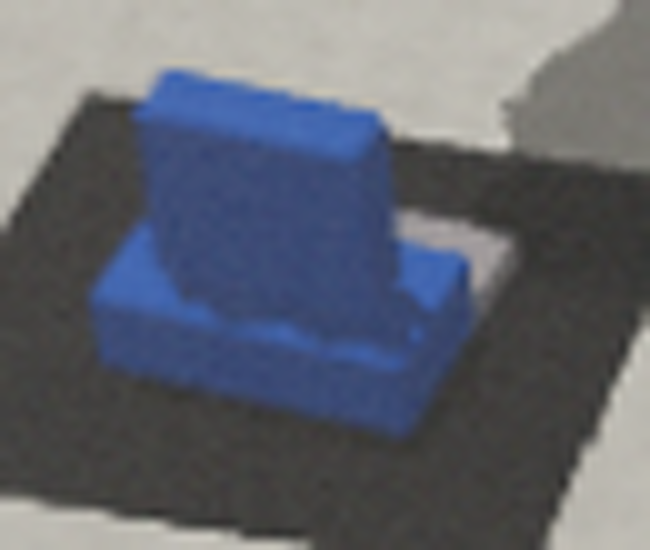

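```bash
python3 - <<'E'
from fit import *
sA=(a,np.array([(38,35,11),(38,-35,11),(18,-35,23),(18,35,23),(8,25,66),(-8,-25,66)])/1e3,un([(428,190),(403,452),(313,445),(338,178),(240,172),(170,360)],165,130,10))
H=[(8,25,66),(8,-25,66),(-8,-25,66),(-8,25,66),(-18,35,23),(-18,-35,23),(-18,35,3),(-18,-35,3)]
sB=(b,np.array(H)/1e3,un([(165,70),(388,122),(365,160),(135,110),(92,295),(405,360),(100,370),(405,437)],210,265,10))
for o in([sA],[sB],[sA,sB]): print("scr",*fit(o,[.641,.294,-1.67]),sep="\n")
E
```

```text
scr
[ 0.6385  0.2949 -1.6564]
[[-0.3801  0.0568]
 [-0.1316  0.0947]
 [ 0.016  -0.4752]
 [-0.1607 -0.2734]
 [ 1.0768  0.0944]
 [-0.1325  0.478 ]]
scr
[ 0.6398  0.2947 -1.6643]
[[ 0.1337 -0.812 ]
 [ 0.6773 -1.187 ]
 [-0.3389  0.0453]
 [-0.4205  0.0857]
 [-0.4976  0.0953]
 [ 0.0134  0.7889]
 [-0.1864 -0.0515]
 [ 0.8003  0.4924]]
scr
[ 0.6394  0.2949 -1.6677]
[[-0.2361 -0.1082]
 [-0.2914 -0.0932]
 [-0.1371 -0.7512]
 [-0.0068 -0.5252]
 [ 1.1956 -0.214 ]
 [-0.2337  0.0797]
 [ 0.3382 -0.7481]
 [ 0.854  -1.0685]
 [-0.1867  0.1613]
 [-0.2391  0.1459]
 [-0.3277  0.143 ]
 [ 0.1422  0.917 ]
 [-0.0182 -0.0034]
 [ 0.9281  0.6212]]
```

```bash
python3 -m crank '[[[-3,-2,0],[0.002,0.005,0]],[[-6,-4.4,0],[0.002,0.005,0]],[[-9,-6.6,0],[0.002,0.005,0]],[[-12,-8.8,-1],[0.002,0.005,0]],[[-15,-11,-3],[0.002,0.005,0]],[[-18,-13.2,-6],[0.002,0.005,0]],[[-20.5,-15.1,-9],[0.002,0.005,0]],[[-20.5,-15.1,-10],[0.002,0.005,0]]]' 1; python3 go.py .4358 -.007 .1705 1.472; python3 - <<'E'
from h import *
b=cams.get_image("side")
crop(b,280,430,130,290,5,"s15.png")
E
```

```text
clock: 18.67
tool_pos: [0.4308, -0.0062, 0.2439]
tcp_rot: [-1.572, 0.011, -0.098]
wrist_force: [-0.5, -0.3, -0.2]
opening: 0.999
pos [ 0.4308 -0.0062  0.2439] shift [ 0.5013 -0.0846 -7.3436] turn [ 0.0001 -0.0111 -0.0007] F [-0.4504 -0.3175 -0.1587] op 0.9991081728860257 q [ 0.99  0.08 -1.05  2.12  0.08  0.99  1.37] t 18.6667
```

View pics/s15.png

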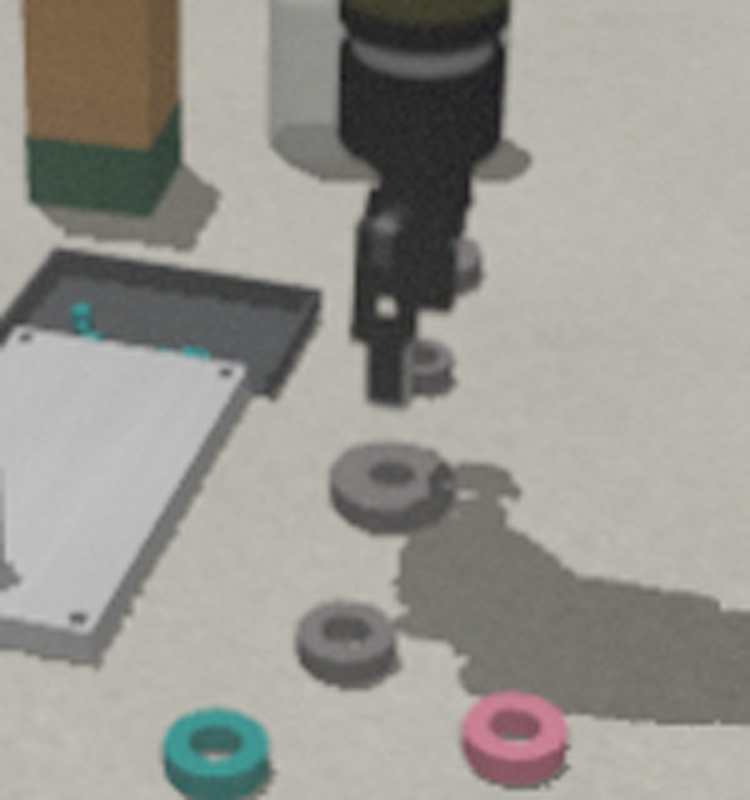

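```bash
python3 -m crank '[[[0.5,-0.08,-1.5],[0,-0.011,0]],[[0.5,-0.08,-3.5],[0,-0.011,0]],[[0.5,-0.08,-5.5],[0,-0.011,0]],[[0.5,-0.08,-7],[0,-0.011,0]],[[0.5,-0.08,-7.2],[0,-0.011,0]],[[0.5,-0.08,-7.2],[0,-0.011,0]],[[0.5,-0.08,-7.2],[0,-0.011,0]]]' 1; python3 go.py .4358 -.007 .1705 1.472
```

```text
clock: 19.3
tool_pos: [0.4367, -0.0052, 0.1715]
tcp_rot: [-1.568, 0.001, -0.096]
wrist_force: [-0.2, 0.1, 0.4]
opening: 0.997
pos [ 0.4367 -0.0052  0.1715] shift [-0.0883 -0.1803 -0.1016] turn [-0.0027 -0.0004 -0.003 ] F [-0.2038  0.1146  0.4295] op 0.9972771299776179 q [ 0.88  0.27 -0.99  2.17  0.3   0.85  1.18] t 19.3
```

```bash
python3 -m crank '[[[-0.06,-0.18,-0.1],[0,0,0]],[[-0.06,-0.18,-0.1],[0,0,0]],[[-0.06,-0.18,-0.1],[0,0,0]]]' 1 40; python3 -m crank '[[[0,0,0],[0,0,0]],[[0,0,0],[0,0,0]],[[0,0,0],[0,0,0]],[[0,0,0],[0,0,0]],[[0,0,0],[0,0,0]],[[0,0,0],[0,0,0]]]' 0 40; python3 go.py .4358 -.007 .1705 1.472; python3 - <<'E'
from h import *
b=cams.get_image("side")
crop(b,280,430,130,290,5,"s16.png")
E
```

```text
clock: 19.55
tool_pos: [0.4366, -0.007, 0.1713]
tcp_rot: [-1.569, -0.001, -0.096]
wrist_force: [-0.9, 0.3, 0.0]
opening: 0.995
clock: 20.05
tool_pos: [0.437, -0.0072, 0.1723]
tcp_rot: [-1.57, -0.001, -0.096]
wrist_force: [-3.5, -1.0, 12.3]
opening: 0.7
pos [ 0.437  -0.0072  0.1723] shift [-0.1213  0.0187 -0.1849] turn [-0.0005  0.0012 -0.003 ] F [-3.4997 -1.001  12.3464] op 0.7003407506627182 q [ 0.88  0.27 -0.99  2.17  0.3   0.85  1.19] t 20.05
```

View pics/s16.png

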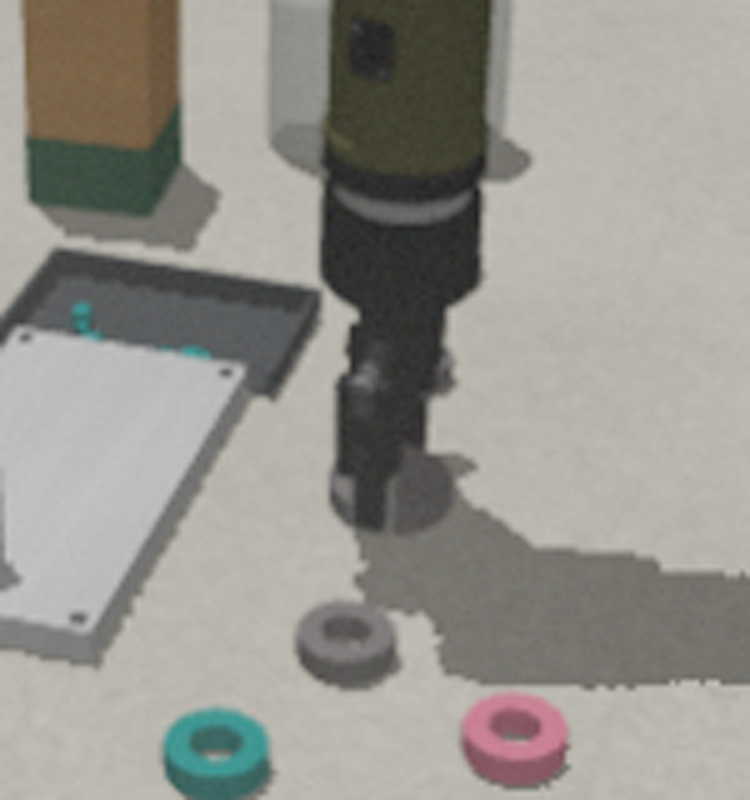

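```bash
python3 -m crank '[[[0,0,2],[0,0,0]],[[0,0,5],[0,0,0]],[[0,0,9],[0,0,0]],[[0,0,9],[0,0,0]],[[0,0,9],[0,0,0]]]' 0 50;  python3 go.py .4358 -.007 .26 1.472; python3 - <<'E'
from h import *
b=cams.get_image("side");a=cams.get_image("top")
crop(b,320,410,150,240,8,"s17.png");crop(a,240,400,140,270,5,"t17.png")
E
```

```text
clock: 20.52
tool_pos: [0.438, -0.0074, 0.2645]
tcp_rot: [-1.574, -0.006, -0.097]
wrist_force: [-0.1, -0.6, -1.4]
opening: 0.696
pos [ 0.438  -0.0074  0.2645] shift [-0.2195  0.0424 -0.4485] turn [ 0.0034  0.006  -0.0019] F [-0.127  -0.5972 -1.3795] op 0.6955304942243016 q [ 1.04  0.05 -1.09  2.09  0.06  1.02  1.4 ] t 20.5167
```

View pics/s17.png

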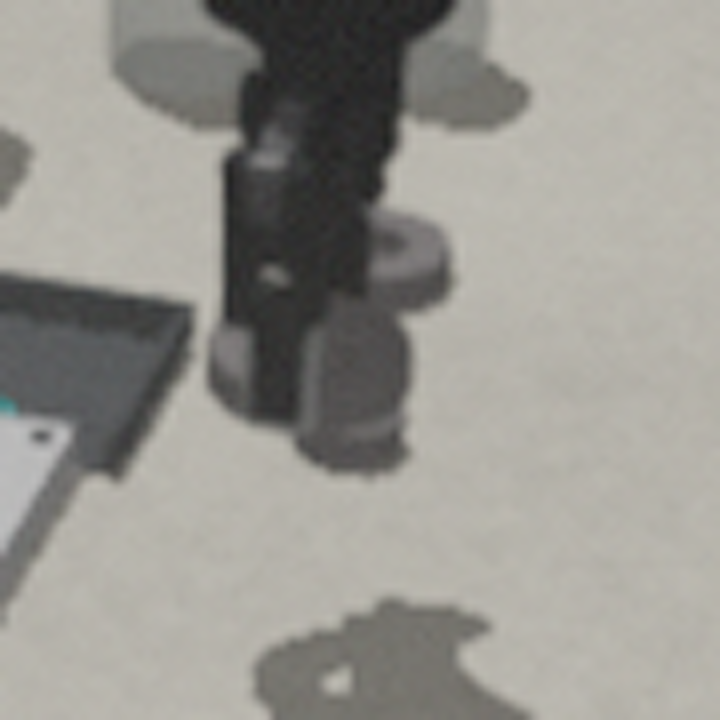

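View pics/t17.png

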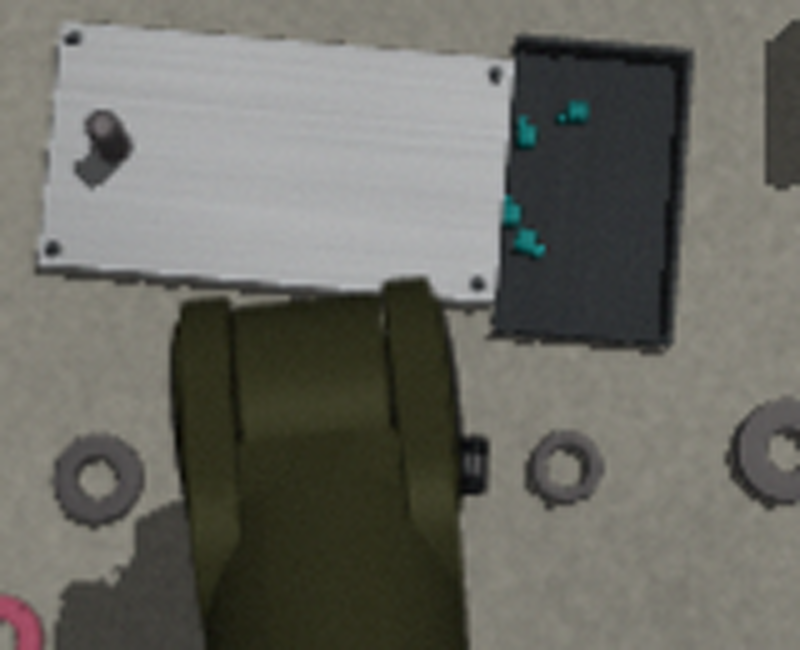

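```bash
python3 - <<'E'
from h import *
b=cams.get_image("side")
def aty(p,uv,y):
    o,d=rays(p,uv); return o+d*((y-o[1])/d[:,1])[:,None]
for y in(.024,.03,.038): print(y,aty(b,[(320+275/8,150+425/8)],y))
# landmarks of collar
print(landmark_of(b,"collar1_mid")[:2])
E
```

```text
0.024 [[0.4439473  0.024      0.09594676]]
0.03 [[0.44319504 0.03       0.09965936]]
0.038 [[0.44219204 0.038      0.10460949]]
[{'position': [0.4353, -0.007, 0.0988], 'confidence': 0.67}, {'position': [0.4387, -0.1289, 0.009], 'confidence': 0.64}]
```

```bash
python3 -m crank '[[[-0.1,0,-3],[0.003,0.006,0]],[[-0.1,0,-6],[0.003,0.006,0]],[[-0.1,0,-8],[0.003,0.006,0]],[[-0.1,0,-8.8],[0.003,0.006,0]],[[-0.1,0,-9.1],[0.003,0.006,0]],[[-0.1,0,-9.1],[0.003,0.006,0]]]'; python3 go.py .4358 -.007 .172 1.472;
```

```text
clock: 21.22
tool_pos: [0.4341, -0.0065, 0.1707]
tcp_rot: [-1.569, 0.018, -0.095]
wrist_force: [-14.6, -1.2, 32.2]
opening: 0.699
pos [ 0.4341 -0.0065  0.1707] shift [ 0.1672 -0.0488  0.1313] turn [-0.0037 -0.0174 -0.004 ] F [-14.6385  -1.2433  32.1765] op 0.6987705110294142 q [ 0.9   0.28 -1.01  2.16  0.31  0.87  1.18] t 21.2167
```

```bash
python3 -m crank '[[[0.1,0,0.2],[0,-0.017,0]],[[0.1,0,0.2],[0,-0.017,0]],[[0.1,0,0.2],[0,-0.017,0]]]'; python3 -m crank '[[[0,0,0],[0,0,0]],[[0,0,0],[0,0,0]],[[0,0,0],[0,0,0]],[[0,0,0],[0,0,0]]]' 1; python3 go.py .4358 -.007 .167 1.472; python3 - <<'E'
from h import *
b=cams.get_image("side")
crop(b,320,410,170,260,8,"s18.png")
E
```

```text
clock: 21.47
tool_pos: [0.4349, -0.0063, 0.1722]
tcp_rot: [-1.566, 0.002, -0.094]
wrist_force: [0.2, -0.4, -0.7]
opening: 0.698
clock: 21.8
tool_pos: [0.4349, -0.0063, 0.172]
tcp_rot: [-1.566, 0.002, -0.094]
wrist_force: [0.4, 0.4, 0.3]
opening: 1.001
pos [ 0.4349 -0.0063  0.172 ] shift [ 0.0922 -0.068  -0.504 ] turn [-0.0049 -0.0017 -0.0044] F [0.4106 0.4248 0.2891] op 1.000714717182259 q [ 0.91  0.28 -1.02  2.17  0.31  0.85  1.18] t 21.8
```

View pics/s18.png

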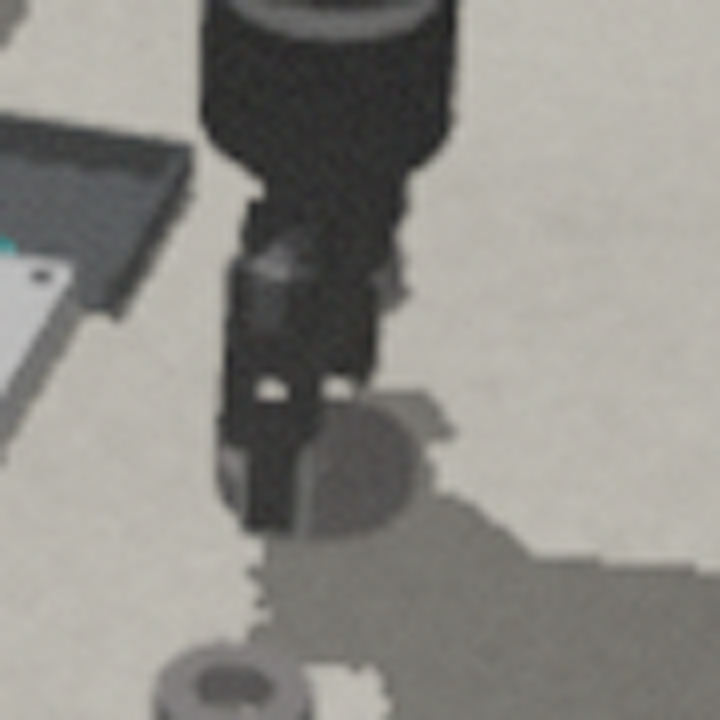

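```bash
python3 - <<'E'
from col import *
b=cams.get_image("side"); p,R,s=tool()
print(circ(b,(.435,-.0065),.031))
z=R[:,2]; 
for off,zz in((.0445,.01),(.0445,.0),(-.0445,.01),(0,0.0075)):
    X=p+z*off; X[2]=zz; print(off,zz,X,(proj(b,X)[0]-[320,170])*8)
for c in((.4358,-.007),(.431,-.007)):
  t=np.linspace(0,6.28,40); q=(proj(b,np.c_[c[0]+.031*np.cos(t),c[1]+.031*np.sin(t),0*t+.0075])-[320,170])*8; print(c,q.min(0),q.max(0))
E
```

```text
(array([ 0.435 , -0.0045]), np.float32(-43.403015))
0.0445 0.01 [0.4391 0.038  0.01  ] [273.9659 535.0624]
0.0445 0.0 [0.4391 0.038  0.    ] [272.7678 562.1741]
-0.0445 0.01 [ 0.4307 -0.0506  0.01  ] [340.9337 379.1752]
0 0.0075 [ 0.4349 -0.0063  0.0075] [308.1246 461.5192]
(0.4358, -0.007) [205.2262 404.5736] [405.791  517.9378]
(0.431, -0.007) [220.5598 406.2688] [421.2504 519.7668]
```

```bash
python3 -m crank '[[[0,0,3],[0,0,0]],[[0,0,7],[0,0,0]],[[0,0,11],[0,0,0]],[[0,0,11],[0,0,0]],[[0,0,11],[0,0,0]]]'; python3 - <<'E'
from col import *
b=cams.get_image("side"); print(circ(b,(.432,-.0065),.031)); crop(b,320,410,170,260,8,"s19.png")
E
python3 go.py .432 -.007 .25 1.472
```

```text
clock: 22.32
tool_pos: [0.436, -0.0065, 0.2845]
tcp_rot: [-1.571, -0.004, -0.095]
wrist_force: [0.0, -0.7, -1.0]
opening: 1.004
(array([ 0.4336, -0.0052]), np.float32(-46.440132))
pos [ 0.435  -0.0067  0.2827] shift [-0.2987 -0.0316 -3.2702] turn [-0.0018  0.     -0.0035] F [ 0.1843 -0.4164 -1.3465] op 0.9980386844634963 q [ 1.11 -0.   -1.14  2.08 -0.    1.07  1.45] t 22.3667
```

View pics/s19.png

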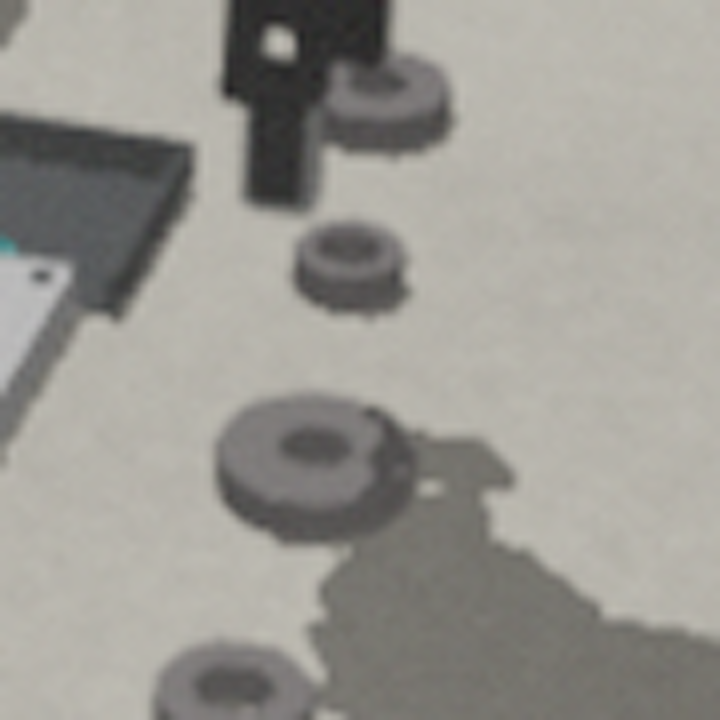

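```bash
python3 -m crank '[[[-0.2,0,-3],[-0.002,0,-0.003]],[[-0.2,0,-6],[-0.002,0,-0.003]],[[-0.2,0,-9],[-0.002,0,-0.003]],[[-0.2,0,-11],[-0.002,0,-0.003]],[[-0.2,0,-11.5],[-0.002,0,-0.003]],[[-0.2,0,-11.5],[-0.002,0,-0.003]],[[-0.2,0,-11.5],[-0.002,0,-0.003]]]'; python3 go.py .433 -.0065 .167 1.472
```

```text
clock: 22.95
tool_pos: [0.4329, -0.0061, 0.1675]
tcp_rot: [-1.569, 0.001, -0.097]
wrist_force: [0.4, 0.1, 0.5]
opening: 1.0
pos [ 0.4329 -0.0061  0.1675] shift [ 0.0108 -0.0384 -0.0495] turn [-0.0015 -0.0012 -0.0016] F [0.4362 0.1221 0.52  ] op 1.000231791926974 q [ 0.94  0.3  -1.05  2.17  0.35  0.85  1.15] t 22.95
```

```bash
python3 -m crank '[[[0,0,0],[0,0,0]],[[0,0,0],[0,0,0]],[[0,0,0],[0,0,0]],[[0,0,0],[0,0,0]],[[0,0,0],[0,0,0]],[[0,0,0],[0,0,0]]]' 0 25; python3 go.py .433 -.0065 .167 1.472; python3 -m crank '[[[0,0,0.1],[0,0,0]],[[0,0,0.1],[0,0,0]],[[0,0,0.1],[0,0,0]]]' 0 25; python3 go.py .433 -.0065 .167 1.472
```

```text
clock: 23.45
tool_pos: [0.4336, -0.006, 0.169]
tcp_rot: [-1.571, -0.001, -0.097]
wrist_force: [-1.6, 1.7, 4.8]
opening: 0.709
pos [ 0.4336 -0.006   0.169 ] shift [-0.0638 -0.047  -0.1964] turn [-0.0001  0.0009 -0.0016] F [-1.6464  1.7027  4.8196] op 0.7089512369955762 q [ 0.94  0.3  -1.06  2.17  0.34  0.85  1.15] t 23.45
clock: 23.7
tool_pos: [0.4339, -0.0063, 0.1705]
tcp_rot: [-1.572, -0.002, -0.098]
wrist_force: [-0.8, -0.1, -0.6]
opening: 0.714
pos [ 0.4339 -0.0063  0.1705] shift [-0.0861 -0.0237 -0.3501] turn [ 0.001   0.0021 -0.0012] F [-0.7535 -0.1329 -0.6463] op 0.714021233789945 q [ 0.94  0.29 -1.06  2.17  0.34  0.85  1.15] t 23.7
```

```bash
python3 -m crank '[[[0,0,0.3],[0,0,0]],[[0,0,0.6],[0,0,0]],[[0,0,0.6],[0,0,0]]]' 0 60; python3 -m crank '[[[0,0,2],[0,0,0]],[[0,0,5],[0,0,0]],[[0,0,9],[0,0,0]],[[0,0,9],[0,0,0]],[[0,0,9],[0,0,0]]]' 0 60;  python3 go.py .612 .1075 .28 1.472; python3 - <<'E'
from h import *
b=cams.get_image("side")
crop(b,320,410,140,230,8,"s20.png")
E
```

```text
clock: 23.95
tool_pos: [0.4342, -0.0063, 0.1771]
tcp_rot: [-1.572, -0.003, -0.098]
wrist_force: [0.2, 0.5, -0.8]
opening: 0.697
clock: 24.37
tool_pos: [0.4352, -0.0067, 0.2694]
tcp_rot: [-1.577, -0.009, -0.099]
wrist_force: [-1.1, -0.3, -1.8]
opening: 0.694
pos [ 0.4352 -0.0067  0.2694] shift [17.6757 11.4193  1.0644] turn [0.0067 0.0082 0.0006] F [-1.0804 -0.3381 -1.7598] op 0.6940656767119507 q [ 1.16  0.03 -1.2   2.09  0.05  1.03  1.41] t 24.3667
```

View pics/s20.png

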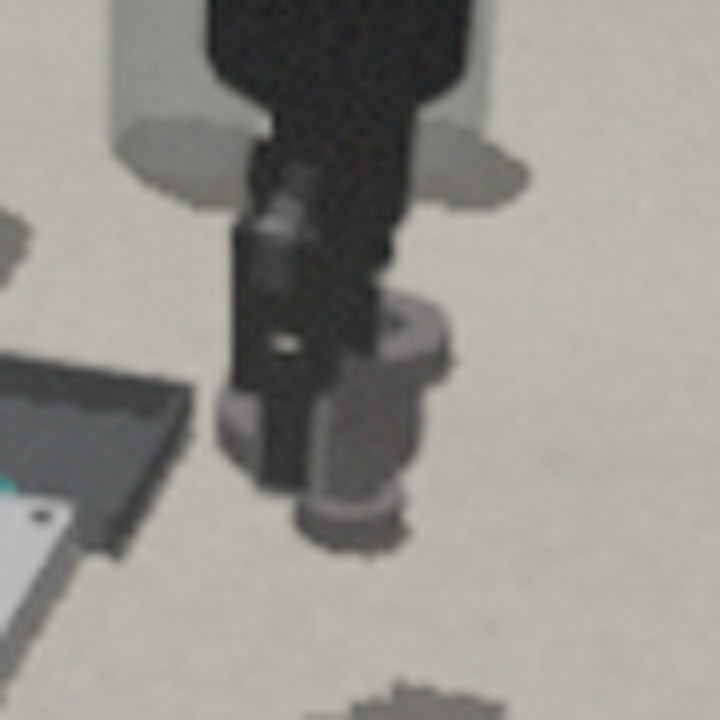

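```bash
python3 - <<'E'
from h import *
b=cams.get_image("side"); p,R,s=tool()
for c in((.433,-.0067),(.4352,-.0067),(.437,-.0067)):
  t=np.linspace(0,6.28,40); q=(proj(b,np.r_[np.c_[c[0]+.031*np.cos(t),c[1]+.031*np.sin(t),0*t+.1],np.c_[c[0]+.031*np.cos(t),c[1]+.031*np.sin(t),0*t+.115]])-[320,140])*8; print(c,q.min(0),q.max(0))
E
```

```text
(0.433, -0.0067) [222.64547966 349.01151323] [434.30367298 498.82448167]
(0.4352, -0.0067) [215.32996775 348.2746413 ] [426.87662186 498.01901585]
(0.437, -0.0067) [209.34741352 347.67209957] [420.8024714  497.36029168]
```

```bash
python3 -m crank '[[[2,1.3,1],[0.007,0.008,0]],[[4,2.6,1],[0.007,0.008,0]],[[7,4.6,1],[0.007,0.008,0]],[[10,6.5,1],[0.007,0.008,0]],[[13,8.4,1],[0.007,0.008,0]],[[15.5,10,1],[0.007,0.008,0]],[[17.2,11.1,0.6],[0.007,0.008,0]],[[17.7,11.4,0.3],[0.007,0.008,0]]]'; python3 go.py .612 .1073 .27 1.472;
```

```text
clock: 25.13
tool_pos: [0.6118, 0.1104, 0.266]
tcp_rot: [-1.563, 0.011, -0.095]
wrist_force: [-0.5, 0.0, -1.2]
opening: 0.696
pos [0.6118 0.1104 0.266 ] shift [ 0.0216 -0.3124  0.402 ] turn [-0.0087 -0.0102 -0.0042] F [-0.4776  0.0489 -1.2112] op 0.6958047558634297 q [ 0.55  0.58 -1.01  1.65  0.51  1.21  0.9 ] t 25.1333
```

```bash
python3 -m crank '[[[0,-0.3,0],[-0.009,-0.01,-0.004]],[[0,-0.3,0],[-0.009,-0.01,-0.004]],[[0,-0.3,0],[-0.009,-0.01,-0.004]]]'; python3 go.py .612 .1073 .27 1.472; python3 - <<'E'
from h import *
b=cams.get_image("side");a=cams.get_image("top")
crop(b,230,330,160,260,8,"s21.png");crop(a,220,320,130,220,7,"t21.png")
E
```

```text
clock: 25.38
tool_pos: [0.6107, 0.1066, 0.2645]
tcp_rot: [-1.573, 0.003, -0.099]
wrist_force: [0.3, -0.6, -1.2]
opening: 0.695
pos [0.6107 0.1066 0.2645] shift [0.1346 0.0655 0.551 ] turn [ 0.0014 -0.0034 -0.0001] F [ 0.2734 -0.57   -1.1741] op 0.695296794376954 q [ 0.55  0.57 -1.01  1.66  0.51  1.2   0.89] t 25.3833
```

View pics/s21.png

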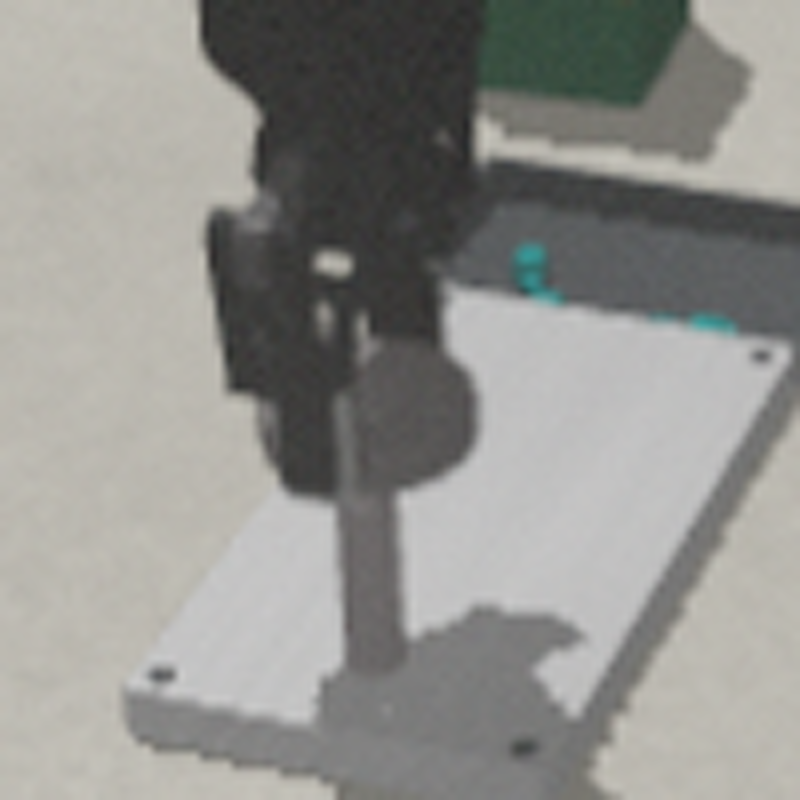

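View pics/t21.png

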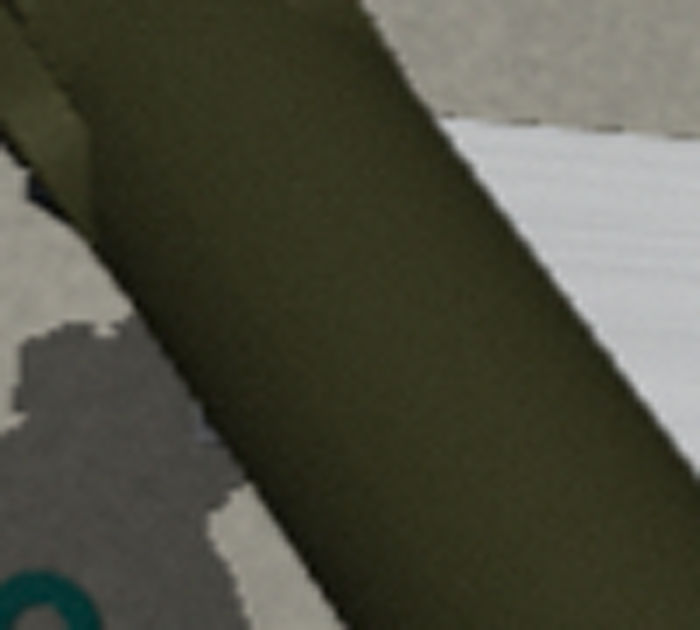

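```bash
python3 - <<'E'
from h import *
b=cams.get_image("side"); p,R,s=tool(); print(p)
t=np.linspace(0,6.28,60)
def ext(c,r,zs):
  q=(np.concatenate([proj(b,np.c_[c[0]+r*np.cos(t),c[1]+r*np.sin(t),0*t+z]) for z in zs])-[230,160])*8; return q.min(0),q.max(0)
for c in((.6107,.1066),(.609,.1066)): print("col",c,ext(c,.031,[.095,.11]))
for c in((.612,.1073),(.6105,.1073)):
  for z in(.025,.05,.07): print("post",c,z,ext(c,.009,[z]))
im=cv2.imread("pics/s21.png")
for r in(540,580,620,645): print(r,im[r,320:430:6].mean(1).astype(int))
E
```

```text
[0.6112794  0.1063931  0.26613898]
col (0.6107, 0.1066) (array([249.9857847 , 332.37287331]), array([474.45299041, 496.91749372]))
col (0.609, 0.1066) (array([255.83188256, 333.00631664]), array([480.30745542, 497.62274776]))
post (0.612, 0.1073) 0.025 (array([339.2905665 , 620.86666939]), array([401.45385692, 657.24432922]))
post (0.612, 0.1073) 0.05 (array([334.86050161, 550.27134718]), array([397.74634055, 586.14322276]))
post (0.612, 0.1073) 0.07 (array([331.26966858, 492.60864436]), array([394.74193334, 528.04499969]))
post (0.6105, 0.1073) 0.025 (array([344.26898665, 621.47937719]), array([406.44358195, 657.87354033]))
post (0.6105, 0.1073) 0.05 (array([339.89498849, 550.87495586]), array([402.7924776, 586.7633521]))
post (0.6105, 0.1073) 0.07 (array([336.34963085, 493.20441151]), array([399.8338318 , 528.65728263]))
540 [197 196 184 151 114  98 105 107 105 104 104  98 112 146 181 193 196 195
 194]
580 [194 194 189 173 128  98 103 107 108 106 104 103 106 130 168 191 197 195
 195]
620 [196 196 193 191 136  96 105 105 105 104 102 101 101 119 156 188 197 193
 193]
645 [194 196 196 193 151 110 101 106 104 101 102 103 102 100 104 119 122 121
 124]
```

```bash
python3 -m crank '[[[0,0.08,-0.5],[0.001,-0.003,0]],[[0,0.08,-1],[0.001,-0.003,0]],[[0,0.08,-1.5],[0.001,-0.003,0]],[[0,0.08,-1.8],[0.001,-0.003,0]],[[0,0.08,-2.1],[0.001,-0.003,0]],[[0,0.08,-2.4],[0.001,-0.003,0]]]'; python3 go.py .6112 .1074 .1875 1.472
```

```text
clock: 26.03
tool_pos: [0.6112, 0.1072, 0.2417]
tcp_rot: [-1.571, -0.003, -0.1]
wrist_force: [-0.7, -0.3, -0.9]
opening: 0.694
pos [0.6112 0.1072 0.2417] shift [-0.0024  0.0227 -5.4209] turn [0.0005 0.0026 0.0009] F [-0.7216 -0.3336 -0.8662] op 0.6943744510231412 q [ 0.54  0.59 -0.99  1.68  0.54  1.16  0.88] t 26.0333
```

```bash
python3 -m crank '[[[0,0.01,-0.7],[0,0.002,0]],[[0,0.01,-1.4],[0,0.002,0]],[[0,0.01,-2.1],[0,0.002,0]],[[0,0.01,-2.8],[0,0.002,0]],[[0,0.01,-3.4],[0,0.002,0]],[[0,0.01,-4],[0,0.002,0]],[[0,0.01,-4.4],[0,0.002,0]]]'; python3 go.py .6112 .1074 .1875 1.472;python3 - <<'E'
from h import *
b=cams.get_image("side")
crop(b,230,330,160,260,8,"s22.png")
E
```

```text
clock: 26.62
tool_pos: [0.611, 0.1072, 0.1967]
tcp_rot: [-1.571, 0.0, -0.1]
wrist_force: [-0.2, 0.4, -0.7]
opening: 0.697
pos [0.611  0.1072 0.1967] shift [ 0.0175  0.0172 -0.9195] turn [ 0.0005 -0.0003  0.0009] F [-0.1669  0.3797 -0.7176] op 0.6969321632443104 q [ 0.51  0.64 -0.95  1.71  0.58  1.1   0.85] t 26.6167
```

View pics/s22.png

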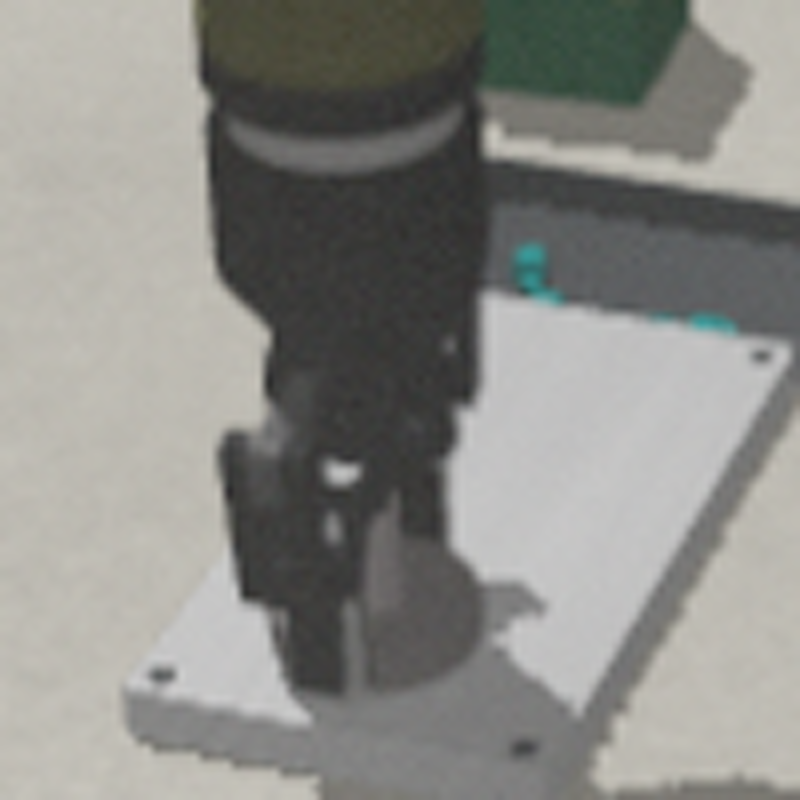

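Threaded: the post shows through the bore at (385,560). I'll lower the last 8 mm and release.

```bash
python3 -m crank '[[[0,0,-0.5],[0,0,0]],[[0,0,-0.8],[0,0,0]],[[0,0,-0.95],[0,0,0]],[[0,0,-0.95],[0,0,0]]]'; python3 -m crank '[[[0,0,0],[0,0,0]],[[0,0,0],[0,0,0]],[[0,0,0],[0,0,0]],[[0,0,0],[0,0,0]],[[0,0,0],[0,0,0]]]' 1;python3 -m crank '[[[0,0,2],[0,0,0]],[[0,0,5],[0,0,0]],[[0,0,9],[0,0,0]],[[0,0,12],[0,0,0]],[[-2,-3,14],[0,0,0]],[[-5,-7,14],[0,0,0]],[[-8,-10,14],[0,0,0]],[[-10,-14,14],[0,0,0]]]'; python3 go.py .443 -.238 .27 1.472;python3 - <<'E'
from col import *
b=cams.get_image("side");a=cams.get_image("top")
crop(b,200,400,150,300,4,"s23.png");crop(a,150,410,120,285,3,"t23.png")
for n,X,r in(("2",(.443,-.239),.027),("3",(.4367,.1198),.023),("4",(.4375,-.1245),.019)):
    print(n,"side now",circ(b,X,r))
E
```

```text
clock: 27.0
tool_pos: [0.6108, 0.1072, 0.1875]
tcp_rot: [-1.572, 0.001, -0.1]
wrist_force: [-3.2, -1.8, 5.2]
opening: 0.694
clock: 27.42
tool_pos: [0.6108, 0.1072, 0.1875]
tcp_rot: [-1.572, 0.001, -0.1]
wrist_force: [-0.5, 0.5, -0.2]
opening: 1.0
clock: 28.08
tool_pos: [0.5147, -0.022, 0.3271]
tcp_rot: [-1.573, 0.002, -0.097]
wrist_force: [0.7, -0.4, 0.7]
opening: 1.001
pos [ 0.5147 -0.022   0.3271] shift [ -7.1738 -21.6035  -5.7145] turn [ 0.0017 -0.0027 -0.0021] F [ 0.7483 -0.4032  0.6644] op 1.0012888817134813 q [ 1.05  0.26 -1.18  1.85  0.26  1.2   1.26] t 28.0833
2 side now (array([ 0.4436, -0.2383]), np.float32(-62.45665))
3 side now (array([0.439 , 0.1195]), np.float32(-35.555573))
4 side now (array([ 0.4381, -0.1235]), np.float32(-62.437057))
```

View pics/s23.png

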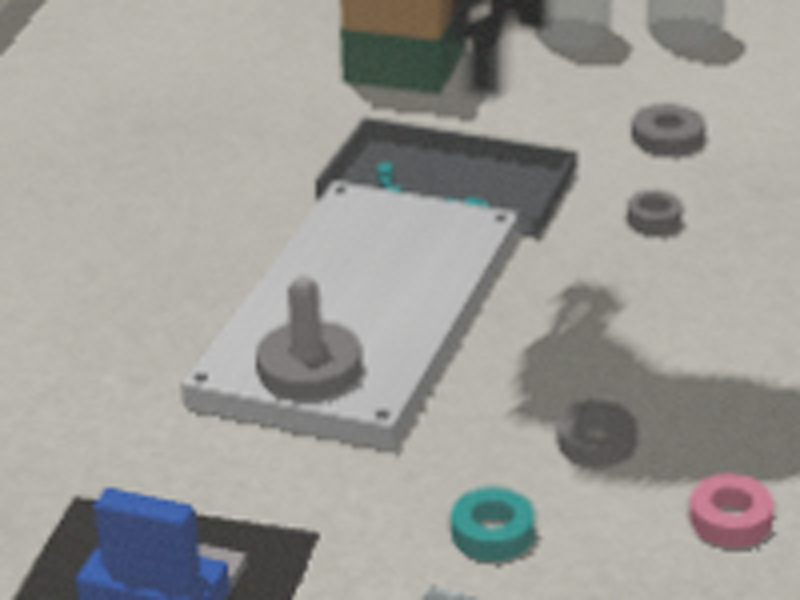

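View pics/t23.png

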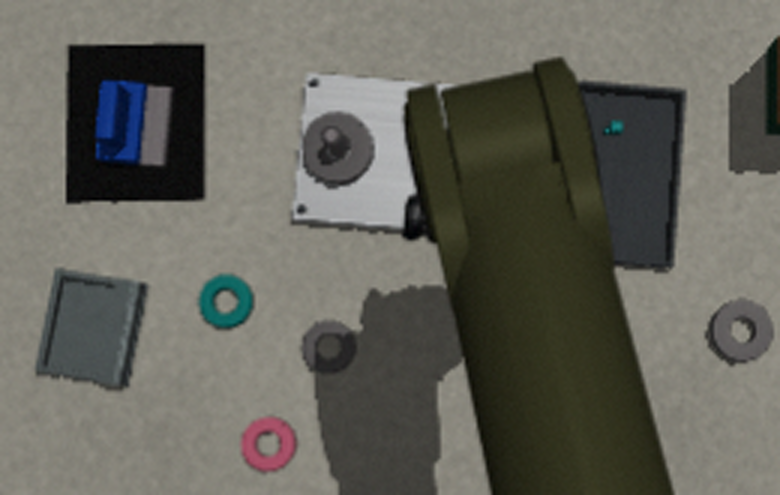

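```bash
python3 -m crank '[[[-1,-3,0],[0,0,0]],[[-2,-6,0],[0,0,0]],[[-3,-9,0],[0,0,0]],[[-4,-12,-1],[0,0,0]],[[-5,-15,-3],[0,0,0]],[[-6.2,-18.5,-5],[0,0,0]],[[-7.2,-21.6,-7],[0.002,-0.003,0]],[[-7.2,-21.6,-9],[0.002,-0.003,0]]]'; python3 go.py .4433 -.2375 .168 1.472;python3 - <<'E'
from col import *
b=cams.get_image("side")
crop(b,300,430,120,240,6,"s24.png")
E
```

```text
clock: 28.85
tool_pos: [0.4394, -0.2555, 0.235]
tcp_rot: [-1.581, 0.003, -0.125]
wrist_force: [-0.1, -0.9, -0.2]
opening: 1.0
pos [ 0.4394 -0.2555  0.235 ] shift [ 0.391   1.8014 -6.6984] turn [ 0.01   -0.0039  0.0262] F [-0.1255 -0.9107 -0.1518] op 0.9998108318403052 q [ 1.38  0.34 -1.02  1.96  0.35  1.03  1.64] t 28.85
```

View pics/s24.png

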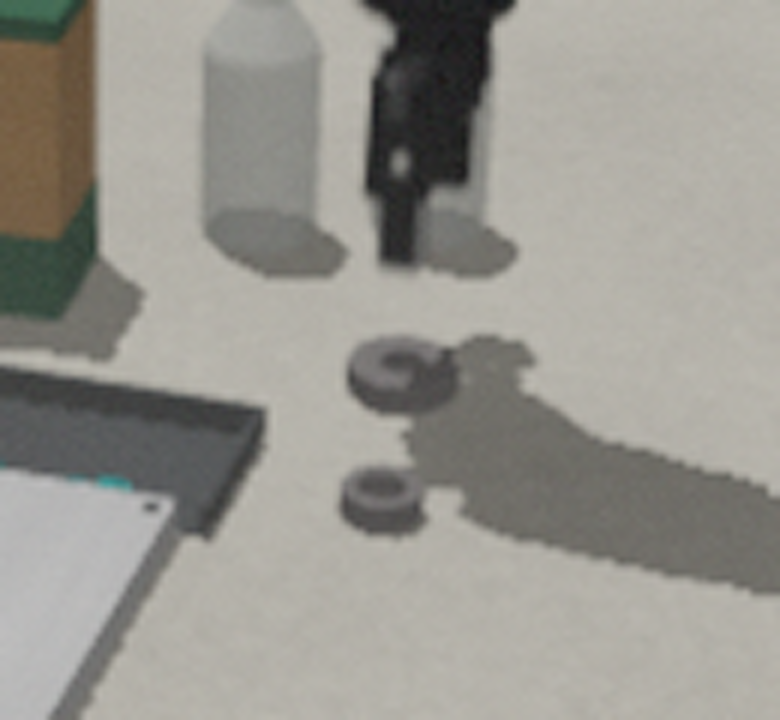

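```bash
python3 -m crank '[[[0.4,1.8,0],[0.01,-0.004,0.026]],[[0.4,1.8,0],[0.01,-0.004,0.026]],[[0.4,1.8,-1.5],[0.01,-0.004,0.026]],[[0.4,1.8,-3],[0.01,-0.004,0.026]]]'; python3 go.py .4433 -.2375 .168 1.472
```

```text
clock: 29.23
tool_pos: [0.4448, -0.2317, 0.2034]
tcp_rot: [-1.567, 0.0, -0.092]
wrist_force: [-0.5, 0.1, 0.3]
opening: 1.001
pos [ 0.4448 -0.2317  0.2034] shift [-0.1492 -0.5752 -3.5418] turn [-0.0037  0.0001 -0.0063] F [-0.4957  0.1489  0.2565] op 1.0006087313632037 q [ 1.32  0.38 -1.01  2.    0.39  0.97  1.6 ] t 29.2333
```

```bash
python3 -m crank '[[[-0.12,-0.5,0],[-0.004,0,-0.006]],[[-0.12,-0.5,-1],[-0.004,0,-0.006]],[[-0.12,-0.5,-2.5],[-0.004,0,-0.006]],[[-0.12,-0.5,-3.4],[-0.004,0,-0.006]],[[-0.12,-0.5,-3.5],[-0.004,0,-0.006]],[[-0.12,-0.5,-3.5],[-0.004,0,-0.006]],[[-0.12,-0.5,-3.5],[-0.004,0,-0.006]]]'; python3 go.py .4433 -.2375 .168 1.472
```

```text
clock: 29.82
tool_pos: [0.4441, -0.2366, 0.1691]
tcp_rot: [-1.571, -0.001, -0.098]
wrist_force: [0.5, -0.6, 0.9]
opening: 0.997
pos [ 0.4441 -0.2366  0.1691] shift [-0.0824 -0.0913 -0.11  ] turn [ 0.0007  0.001  -0.0009] F [ 0.5147 -0.5858  0.9114] op 0.9973074898787097 q [ 1.28  0.44 -0.96  2.02  0.46  0.91  1.55] t 29.8167
```

```bash
python3 -m crank '[[[-0.08,-0.05,0],[0,0,0]],[[-0.08,-0.05,0],[0,0,0]],[[-0.08,-0.05,0],[0,0,0]],[[-0.08,-0.05,0],[0,0,0]],[[-0.08,-0.05,0],[0,0,0]],[[-0.08,-0.05,0],[0,0,0]],[[-0.08,-0.05,0],[0,0,0]]]' 0 25; python3 go.py .4433 -.2375 .168 1.472;python3 -m crank '[[[0,0,0.2],[0,0,0]],[[0,0,0.4],[0,0,0]],[[0,0,0.6],[0,0,0]],[[0,0,1],[0,0,0]]]' 0 60;python3 -m crank '[[[0,0,2],[0,0,0]],[[0,0,5],[0,0,0]],[[0,0,9],[0,0,0]],[[0,0,9],[0,0,0]],[[0,0,9],[0,0,0]]]' 0 60;  python3 go.py .6112 .1074 .28 1.472; python3 - <<'E'
from h import *
b=cams.get_image("side");p,R,s=tool()
crop(b,310,420,110,210,7,"s25.png")
t=np.linspace(0,6.28,40)
for dx in(-.002,0,.002):
  c=p[:2]+[dx,0]; q=(np.concatenate([proj(b,np.c_[c[0]+.027*np.cos(t),c[1]+.027*np.sin(t),0*t+p[2]-.162+h]) for h in(-.0075,.0075)])-[310,110])*7; print(dx,q.min(0),q.max(0))
E
```

```text
clock: 30.4
tool_pos: [0.4437, -0.2372, 0.1701]
tcp_rot: [-1.572, -0.002, -0.098]
wrist_force: [-0.8, -0.1, 6.7]
opening: 0.616
pos [ 0.4437 -0.2372  0.1701] shift [-0.0403 -0.0291 -0.2085] turn [ 0.0016  0.0014 -0.0006] F [-0.8499 -0.0911  6.6816] op 0.6164954797977418 q [ 1.28  0.44 -0.96  2.02  0.45  0.91  1.55] t 30.4
clock: 30.73
tool_pos: [0.4434, -0.2372, 0.18]
tcp_rot: [-1.572, -0.001, -0.098]
wrist_force: [0.1, 1.0, -1.5]
opening: 0.602
clock: 31.15
tool_pos: [0.4442, -0.2376, 0.2722]
tcp_rot: [-1.575, -0.004, -0.099]
wrist_force: [-0.5, -0.1, -0.6]
opening: 0.605
pos [ 0.4442 -0.2376  0.2722] shift [16.6951 34.4981  0.779 ] turn [ 0.0048  0.0038 -0.0001] F [-0.516  -0.0829 -0.6469] op 0.6047385567315813 q [ 1.42  0.27 -1.08  1.94  0.28  1.08  1.69] t 31.15
-0.002 [345.68654871 238.82068875] [484.48862647 332.54509814]
0 [340.67726154 238.37001699] [479.42173835 332.06169858]
0.002 [335.66993448 237.91971666] [474.35662726 331.57864746]
```

View pics/s25.png

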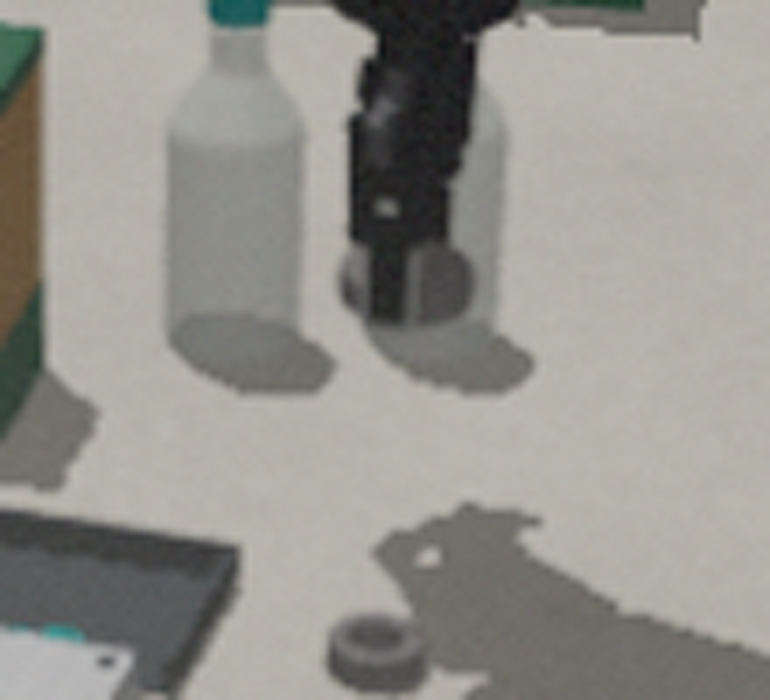

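```bash
python3 -m crank '[[[1,3,0.8],[0.005,0.004,0]],[[2.5,6.5,0.8],[0.005,0.004,0]],[[4.5,10,0.8],[0.005,0.004,0]],[[6.5,14,0.8],[0.005,0.004,0]],[[8.5,18,0.8],[0.005,0.004,0]],[[10.5,22,0.8],[0.005,0.004,0]],[[12.5,26,0.8],[0.005,0.004,0]],[[14,29,0.8],[0.005,0.004,0]]]'; python3 go.py .6112 .1074 .28 1.472
```

```text
clock: 31.87
tool_pos: [0.5814, 0.0505, 0.2764]
tcp_rot: [-1.57, 0.007, -0.099]
wrist_force: [1.1, -1.1, -0.3]
opening: 0.6
pos [0.5814 0.0505 0.2764] shift [2.9831 5.6913 0.357 ] turn [-0.0019 -0.0064  0.    ] F [ 1.0567 -1.0692 -0.2671] op 0.6000507312807681 q [ 0.71  0.49 -1.05  1.74  0.45  1.19  1.  ] t 31.8667
```

```bash
python3 -m crank '[[[1.2,2.2,0.3],[-0.002,-0.006,0]],[[2.2,4.2,0.3],[-0.002,-0.006,0]],[[3,5.7,0.3],[-0.002,-0.006,0]],[[3,5.7,0],[-0.002,-0.006,0]],[[3,5.7,-0.8],[-0.002,-0.006,0]],[[3,5.7,-0.8],[-0.002,-0.006,0]]]'; python3 go.py .6112 .1074 .242 1.472; python3 - <<'E'
from h import *
b=cams.get_image("side");p,R,s=tool();print(p)
crop(b,230,330,160,260,8,"s26.png")
t=np.linspace(0,6.28,40)
for dx in(-.002,0,.002):
  c=p[:2]+[dx,0]; q=(np.concatenate([proj(b,np.c_[c[0]+.027*np.cos(t),c[1]+.027*np.sin(t),0*t+p[2]-.1626+h]) for h in(-.0075,.0075)])-[230,160])*8; print(dx,q.min(0),q.max(0))
E
```

```text
clock: 32.37
tool_pos: [0.6102, 0.106, 0.2652]
tcp_rot: [-1.573, 0.005, -0.099]
wrist_force: [-1.0, -1.0, -2.0]
opening: 0.602
pos [0.6102 0.106  0.2652] shift [ 0.0968  0.1394 -2.3173] turn [ 0.0019 -0.0055  0.0004] F [-1.006  -0.9689 -2.0419] op 0.602295358537915 q [ 0.55  0.57 -1.    1.66  0.51  1.2   0.9 ] t 32.3667
[0.61048514 0.10554352 0.26599639]
-0.002 [272.96244608 336.07281622] [468.6776027 484.9729246]
0 [266.08195295 335.32458136] [461.79165777 484.15012977]
0.002 [259.20647632 334.57679917] [454.9102374  483.32773267]
```

View pics/s26.png

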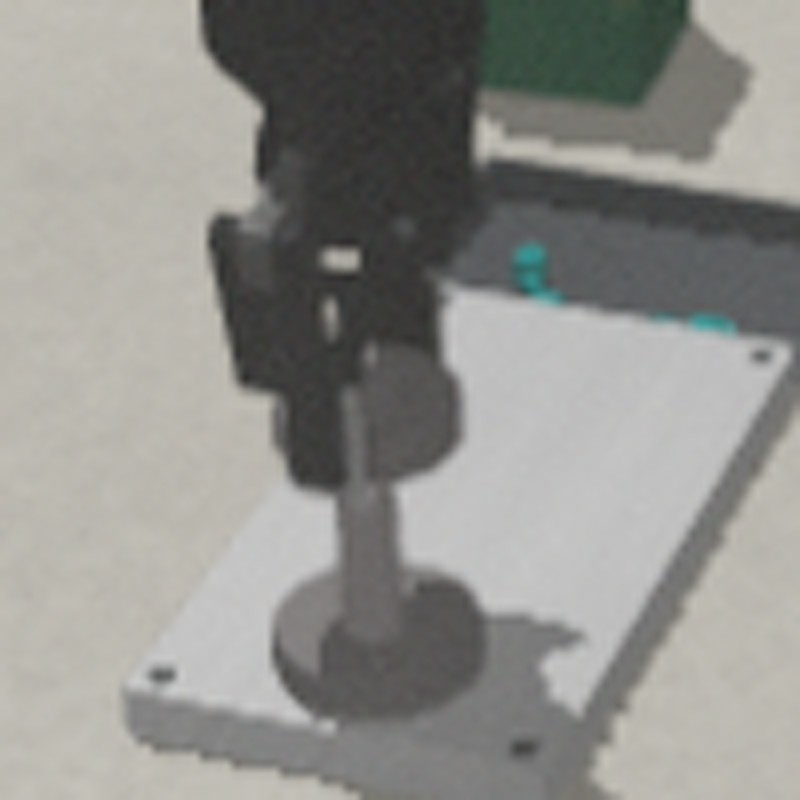

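```bash
python3 -m crank '[[[0.08,0.17,-0.4],[0.002,-0.005,0]],[[0.08,0.17,-0.8],[0.002,-0.005,0]],[[0.08,0.17,-1.2],[0.002,-0.005,0]],[[0.08,0.17,-1.6],[0.002,-0.005,0]],[[0.08,0.17,-2],[0.002,-0.005,0]],[[0.08,0.17,-2.4],[0.002,-0.005,0]]]'; python3 go.py .6112 .1074 .203 1.472
```

```text
clock: 32.92
tool_pos: [0.6113, 0.107, 0.2416]
tcp_rot: [-1.571, -0.0, -0.101]
wrist_force: [0.5, -0.9, 0.4]
opening: 0.596
pos [0.6113 0.107  0.2416] shift [-0.008   0.0359 -3.8637] turn [0.     0.0004 0.0018] F [ 0.4672 -0.86    0.4332] op 0.5957533403828642 q [ 0.54  0.59 -0.99  1.68  0.53  1.16  0.88] t 32.9167
```

```bash
python3 -m crank '[[[0,0.02,-0.6],[0,0,0]],[[0,0.02,-1.2],[0,0,0]],[[0,0.02,-1.8],[0,0,0]],[[0,0.02,-2.4],[0,0,0]],[[0,0.02,-3],[0,0,0]],[[0,0.02,-3.4],[0,0,0]]]'; python3 -m crank '[[[0,0,-0.3],[0,0,0]],[[0,0,-0.45],[0,0,0]],[[0,0,-0.5],[0,0,0]],[[0,0,-0.5],[0,0,0]]]'; python3 go.py .6112 .1074 .203 1.472
```

```text
clock: 33.42
tool_pos: [0.6111, 0.1072, 0.2066]
tcp_rot: [-1.571, 0.0, -0.101]
wrist_force: [0.0, 0.3, -1.7]
opening: 0.599
clock: 33.75
tool_pos: [0.6111, 0.1075, 0.2034]
tcp_rot: [-1.572, 0.001, -0.1]
wrist_force: [-6.2, -2.6, 11.5]
opening: 0.601
pos [0.6111 0.1075 0.2034] shift [ 0.0117 -0.0105 -0.039 ] turn [ 0.0014 -0.0007  0.0017] F [-6.2406 -2.6243 11.5124] op 0.6010119898400742 q [ 0.51  0.64 -0.95  1.71  0.57  1.11  0.85] t 33.75
```

```bash
python3 -m crank '[[[0,0,0],[0,0,0]],[[0,0,0],[0,0,0]],[[0,0,0],[0,0,0]],[[0,0,0],[0,0,0]],[[0,0,0],[0,0,0]]]' 1;python3 -m crank '[[[0,0,2],[0,0,0]],[[0,0,5],[0,0,0]],[[0,0,9],[0,0,0]],[[0,0,11],[0,0,0]],[[-2,-3,13],[0,0,0]],[[-5,-6,13],[0,0,0]],[[-8,-9,13],[0,0,0]],[[-9,-10,13],[0,0,0]]]'; python3 go.py .438 .12 .28 1.472;python3 - <<'E'
from col import *
b=cams.get_image("side");a=cams.get_image("top")
crop(b,200,400,150,300,4,"s27.png");crop(a,150,410,120,285,3,"t27.png")
for n,X,r in(("3",(.4367,.1198),.023),("4",(.4375,-.1245),.019)):
    print(n,"side now",circ(b,X,r))
E
```

```text
clock: 34.17
tool_pos: [0.6111, 0.1074, 0.2031]
tcp_rot: [-1.572, 0.001, -0.101]
wrist_force: [0.6, -0.5, 0.6]
opening: 1.002
clock: 34.83
tool_pos: [0.5184, 0.0033, 0.3319]
tcp_rot: [-1.577, 0.004, -0.105]
wrist_force: [1.0, -1.0, -0.4]
opening: 0.998
pos [0.5184 0.0033 0.3319] shift [-8.044  11.6734 -5.1874] turn [ 0.0055 -0.0049  0.0065] F [ 0.9866 -1.0132 -0.408 ] op 0.9980765356544915 q [ 0.99  0.26 -1.17  1.84  0.26  1.22  1.2 ] t 34.8333
3 side now (array([0.44  , 0.1192]), np.float32(-30.821564))
4 side now (array([ 0.4381, -0.1235]), np.float32(-62.486153))
```

View pics/s27.png

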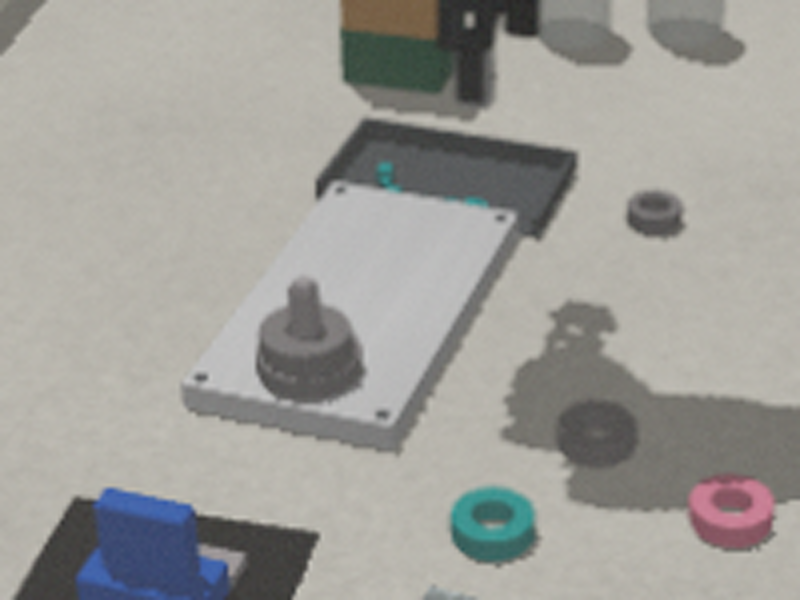

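```bash
python3 -m crank '[[[-1.5,2.5,0],[0,0,0]],[[-3.5,5,0],[0,0,0]],[[-5.5,8,-1],[0.005,-0.005,0.006]],[[-7.5,10.7,-3],[0.005,-0.005,0.006]],[[-8.1,11.7,-5],[0.005,-0.005,0.006]],[[-8.1,11.7,-7],[0.005,-0.005,0.006]],[[-8.1,11.7,-9],[0.005,-0.005,0.006]],[[-8.1,11.7,-9],[0.005,-0.005,0.006]]]' 0.8; python3 go.py .438 .121 .170 1.472;python3 - <<'E'
from col import *
b=cams.get_image("side"); p,R,s=tool();print(p,circ(b,(.438,.12),.023))
crop(b,300,400,190,290,7,"s28.png")
E
```

```text
clock: 35.6
tool_pos: [0.4369, 0.122, 0.2398]
tcp_rot: [-1.57, 0.003, -0.097]
wrist_force: [-0.8, -0.2, -0.1]
opening: 0.796
pos [0.4369 0.122  0.2398] shift [ 0.1109 -0.0953 -6.9767] turn [-0.001  -0.0031 -0.0015] F [-0.7577 -0.2107 -0.0533] op 0.7960027903091254 q [ 0.83  0.23 -1.23  2.08  0.26  1.01  0.94] t 35.6
[0.4377 0.1222 0.2414] (array([0.4394, 0.1196]), np.float32(-48.516174))
```

View pics/s28.png

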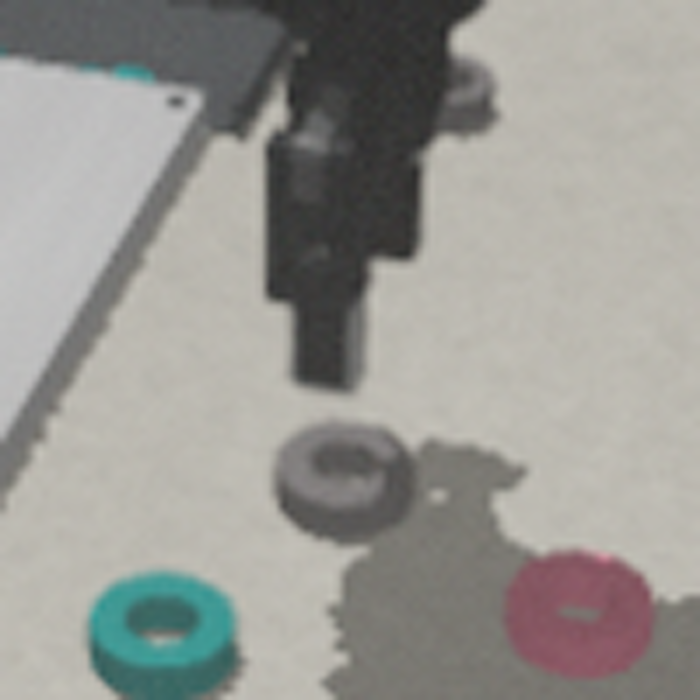

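```bash
python3 -m crank '[[[0.12,-0.15,-1.5],[0,-0.003,0]],[[0.12,-0.15,-3.5],[0,-0.003,0]],[[0.12,-0.15,-5.5],[0,-0.003,0]],[[0.12,-0.15,-6.8],[0,-0.003,0]],[[0.12,-0.15,-7],[0,-0.003,0]],[[0.12,-0.15,-7],[0,-0.003,0]],[[0.12,-0.15,-7],[0,-0.003,0]]]' 0.8; python3 go.py .4385 .1205 .1705 1.472
```

```text
clock: 36.23
tool_pos: [0.4398, 0.1213, 0.1728]
tcp_rot: [-1.568, -0.003, -0.097]
wrist_force: [-0.7, -0.4, 0.1]
opening: 0.801
pos [0.4398 0.1213 0.1728] shift [-0.1296 -0.079  -0.2323] turn [-0.0025  0.0038 -0.0016] F [-0.6634 -0.3986  0.1309] op 0.8011140599876788 q [ 0.68  0.37 -1.1   2.12  0.43  0.89  0.8 ] t 36.2333
```

```bash
python3 -m crank '[[[-0.12,-0.08,-0.2],[-0.002,0.004,-0.001]],[[-0.12,-0.08,-0.2],[-0.002,0.004,-0.001]],[[-0.12,-0.08,-0.2],[-0.002,0.004,-0.001]]]'; python3 go.py .4385 .1205 .1705 1.472; python3 -m crank '[[[0,0,0],[0,0,0]],[[0,0,0],[0,0,0]],[[0,0,0],[0,0,0]],[[0,0,0],[0,0,0]],[[0,0,0],[0,0,0]],[[0,0,0],[0,0,0]],[[0,0,0],[0,0,0]]]' 0 25; python3 go.py .4385 .1205 .1705 1.472;python3 -m crank '[[[0,0,0.2],[0,0,0]],[[0,0,0.4],[0,0,0]],[[0,0,0.6],[0,0,0]],[[0,0,1],[0,0,0]]]' 0 60;python3 -m crank '[[[0,0,2],[0,0,0]],[[0,0,5],[0,0,0]],[[0,0,9],[0,0,0]],[[0,0,10.5],[0,0,0]],[[0,0,10.5],[0,0,0]]]' 0 60;  python3 go.py .6113 .1074 .285 1.472; python3 - <<'E'
from h import *
b=cams.get_image("side");p,R,s=tool()
crop(b,300,400,160,260,7,"s29.png")
t=np.linspace(0,6.28,40)
for dx in(-.002,0,.002):
  c=p[:2]+[dx,0]; q=(np.concatenate([proj(b,np.c_[c[0]+.023*np.cos(t),c[1]+.023*np.sin(t),0*t+p[2]-.163+h]) for h in(-.0075,.0075)])-[300,160])*7; print(dx,q.min(0),q.max(0))
E
```

```text
clock: 36.48
tool_pos: [0.4391, 0.1205, 0.1716]
tcp_rot: [-1.57, -0.001, -0.099]
wrist_force: [-0.4, 1.3, 0.4]
opening: 0.803
pos [0.4391 0.1205 0.1716] shift [-0.0552  0.0022 -0.1104] turn [-0.0002  0.0013 -0.0002] F [-0.4444  1.3159  0.3555] op 0.8029992429908959 q [ 0.68  0.38 -1.1   2.12  0.43  0.89  0.8 ] t 36.4833
clock: 37.07
tool_pos: [0.4394, 0.1205, 0.1723]
tcp_rot: [-1.571, -0.002, -0.099]
wrist_force: [-1.6, -2.2, 7.6]
opening: 0.531
pos [0.4394 0.1205 0.1723] shift [-0.0876  0.0039 -0.1757] turn [0.0006 0.0016 0.0002] F [-1.6041 -2.2451  7.5718] op 0.5309956738827343 q [ 0.68  0.37 -1.1   2.12  0.43  0.89  0.8 ] t 37.0667
clock: 37.4
tool_pos: [0.4391, 0.1204, 0.1822]
tcp_rot: [-1.571, -0.001, -0.099]
wrist_force: [-0.4, -0.4, -0.5]
opening: 0.512
clock: 37.82
tool_pos: [0.4406, 0.1212, 0.2906]
tcp_rot: [-1.572, -0.008, -0.099]
wrist_force: [0.6, 0.6, -1.4]
opening: 0.51
pos [0.4406 0.1212 0.2906] shift [17.0668 -1.3826 -0.5591] turn [0.0021 0.0077 0.0006] F [ 0.6062  0.551  -1.4207] op 0.5102013636540588 q [ 0.95  0.12 -1.31  2.02  0.13  1.09  1.05] t 37.8167
-0.002 [281.90045369 322.69240034] [434.14126009 445.9097161 ]
0 [275.46818122 321.99857072] [427.61164    445.16209219]
0.002 [269.03942566 321.30506506] [421.08523109 444.41471484]
```

View pics/s29.png

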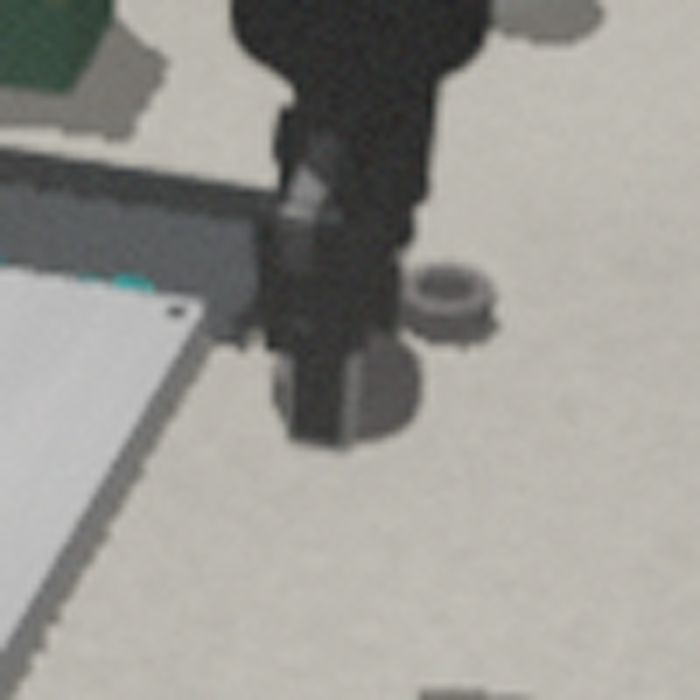

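```bash
python3 -m crank '[[[2,-0.2,0],[0.002,0.008,0]],[[4.5,-0.4,0],[0.002,0.008,0]],[[7.5,-0.7,0],[0.002,0.008,0]],[[10.5,-0.9,0],[0.002,0.008,0]],[[13,-1.1,-0.5],[0.002,0.008,0]],[[15.2,-1.3,-0.5],[0.002,0.008,0]],[[16.5,-1.4,-1],[0.002,0.008,0]],[[17,-1.4,-1.5],[0.002,0.008,0]]]'; python3 -m crank '[[[0,0,0],[0,0,0]]]'; python3 go.py .6113 .1074 .2675 1.472
```

```text
clock: 38.53
tool_pos: [0.6111, 0.1059, 0.2708]
tcp_rot: [-1.571, 0.006, -0.101]
wrist_force: [0.4, -0.6, -0.4]
opening: 0.517
clock: 38.62
tool_pos: [0.6108, 0.1062, 0.2679]
tcp_rot: [-1.571, 0.01, -0.1]
wrist_force: [0.2, 0.1, -1.2]
opening: 0.511
pos [0.6108 0.1062 0.2679] shift [ 0.0503  0.1246 -0.0449] turn [-0.0005 -0.0101  0.0016] F [ 0.1625  0.1056 -1.2271] op 0.5107339298994775 q [ 0.56  0.58 -1.03  1.66  0.52  1.22  0.89] t 38.6167
```

```bash
python3 -m crank '[[[0.06,0.12,0],[0,-0.01,0.002]],[[0.06,0.12,-0.4],[0,-0.01,0.002]],[[0.06,0.12,-0.8],[0,-0.01,0.002]],[[0.06,0.12,-1.2],[0,-0.01,0.002]],[[0.06,0.12,-1.6],[0,-0.01,0.002]],[[0.06,0.12,-2],[0,-0.01,0.002]],[[0.06,0.12,-2.4],[0,-0.01,0.002]]]'; python3 go.py .6113 .1074 .22 1.472
```

```text
clock: 39.2
tool_pos: [0.6113, 0.1072, 0.2437]
tcp_rot: [-1.571, -0.0, -0.099]
wrist_force: [-0.3, 0.3, -1.9]
opening: 0.514
pos [0.6113 0.1072 0.2437] shift [-0.001   0.0233 -2.3731] turn [-0.0001  0.0002 -0.0002] F [-0.301   0.3165 -1.8956] op 0.5142252619411087 q [ 0.55  0.6  -1.01  1.68  0.55  1.17  0.87] t 39.2
```

```bash
python3 -m crank '[[[0,0.01,-0.6],[0,0,0]],[[0,0.01,-1.2],[0,0,0]],[[0,0.01,-1.7],[0,0,0]],[[0,0.01,-2.1],[0,0,0]],[[0,0.01,-2.3],[0,0,0]],[[0,0.01,-2.42],[0,0,0]],[[0,0.01,-2.45],[0,0,0]]]'; python3 go.py .6113 .1074 .22 1.472
```

```text
clock: 39.78
tool_pos: [0.6111, 0.1074, 0.2206]
tcp_rot: [-1.572, 0.001, -0.099]
wrist_force: [-5.8, -1.5, 12.5]
opening: 0.509
pos [0.6111 0.1074 0.2206] shift [ 0.0159 -0.0006 -0.0635] turn [ 0.0014 -0.0009 -0.0001] F [-5.7849 -1.4663 12.5496] op 0.5089148387916068 q [ 0.53  0.63 -0.99  1.69  0.57  1.14  0.85] t 39.7833
```

```bash
python3 -m crank '[[[0,0,0],[0,0,0]],[[0,0,0],[0,0,0]],[[0,0,0],[0,0,0]],[[0,0,0],[0,0,0]],[[0,0,0],[0,0,0]]]' 0.8;python3 -m crank '[[[0,0,2],[0,0,0]],[[0,0,5],[0,0,0]],[[0,0,9],[0,0,0]],[[0,0,10],[0,0,0]],[[-2,-3,11],[0,0,0]],[[-5,-6,11],[0,0,0]],[[-8,-9,11],[0,0,0]],[[-9,-10,11],[0,0,0]]]'; python3 go.py .4378 -.123 .25 1.472;python3 - <<'E'
from col import *
b=cams.get_image("side");a=cams.get_image("top")
crop(b,200,400,150,300,4,"s30.png")
for n,X,r in (("4",(.4375,-.1245),.019),):
    print(n,"side now",circ(b,X,r))
E
```

```text
clock: 40.2
tool_pos: [0.6111, 0.1074, 0.2204]
tcp_rot: [-1.572, 0.001, -0.099]
wrist_force: [0.3, 0.9, 0.4]
opening: 0.802
clock: 40.87
tool_pos: [0.5185, 0.0032, 0.3291]
tcp_rot: [-1.577, 0.004, -0.103]
wrist_force: [0.2, -0.9, -0.6]
opening: 0.803
pos [0.5185 0.0032 0.3291] shift [ -8.0738 -12.6233  -7.9078] turn [ 0.0054 -0.0051  0.0046] F [ 0.2115 -0.8929 -0.6277] op 0.8029451643829979 q [ 1.01  0.28 -1.2   1.84  0.28  1.22  1.19] t 40.8667
4 side now (array([ 0.4381, -0.1235]), np.float32(-62.339424))
```

View pics/s30.png

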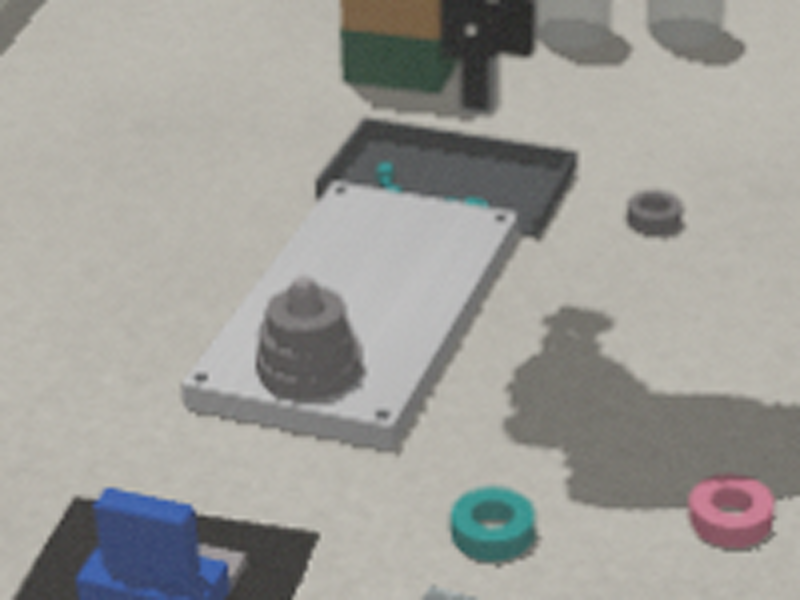

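Three collars are stacked flush. Collar 4 hasn't moved and sits at (.438,-.1235).

```bash
python3 -m crank '[[[-1.5,-2.5,0],[0.003,-0.003,0.004]],[[-3.5,-5.5,0],[0.005,-0.005,0.005]],[[-5.5,-8.5,-1],[0.005,-0.005,0.005]],[[-7.3,-11.5,-3],[0.005,-0.005,0.005]],[[-8,-12.6,-5],[0.005,-0.005,0.005]],[[-8,-12.6,-7],[0.005,-0.005,0.005]],[[-8,-12.6,-8],[0.005,-0.005,0.005]],[[-8,-12.6,-8],[0.005,-0.005,0.005]]]' 0.75; python3 go.py .4378 -.123 .1735 1.472
```

```text
clock: 41.63
tool_pos: [0.4392, -0.1213, 0.2481]
tcp_rot: [-1.568, -0.0, -0.098]
wrist_force: [0.2, -0.6, -0.6]
opening: 0.752
pos [ 0.4392 -0.1213  0.2481] shift [-0.1397 -0.1746 -7.4609] turn [-0.0027  0.0003 -0.0003] F [ 0.156  -0.5944 -0.6262] op 0.751823416855577 q [ 1.34  0.2  -1.2   2.06  0.22  1.01  1.51] t 41.6333
```

```bash
python3 -m crank '[[[-0.12,-0.18,-1.5],[-0.003,0,0]],[[-0.12,-0.18,-3.5],[-0.003,0,0]],[[-0.12,-0.18,-5.5],[-0.003,0,0]],[[-0.12,-0.18,-7],[-0.003,0,0]],[[-0.12,-0.18,-7.5],[-0.003,0,0]],[[-0.12,-0.18,-7.5],[-0.003,0,0]],[[-0.12,-0.18,-7.5],[-0.003,0,0]]]' 0.75; python3 go.py .4378 -.1232 .1725 1.472
```

```text
clock: 42.22
tool_pos: [0.439, -0.1225, 0.174]
tcp_rot: [-1.571, -0.002, -0.097]
wrist_force: [-0.5, 0.3, -0.4]
opening: 0.751
pos [ 0.439  -0.1225  0.174 ] shift [-0.1213 -0.0732 -0.1542] turn [ 0.0001  0.0019 -0.0017] F [-0.5261  0.3462 -0.4356] op 0.7506121390150279 q [ 1.2   0.36 -1.07  2.12  0.41  0.88  1.36] t 42.2167
```

```bash
python3 -m crank '[[[-0.12,-0.07,-0.12],[0,0.002,-0.002]],[[-0.12,-0.07,-0.12],[0,0.002,-0.002]],[[-0.12,-0.07,-0.12],[0,0.002,-0.002]]]'; python3 -m crank '[[[0,0,0],[0,0,0]],[[0,0,0],[0,0,0]],[[0,0,0],[0,0,0]],[[0,0,0],[0,0,0]],[[0,0,0],[0,0,0]],[[0,0,0],[0,0,0]],[[0,0,0],[0,0,0]]]' 0 25; python3 go.py .4378 -.1232 .1725 1.472;python3 -m crank '[[[0,0,0.2],[0,0,0]],[[0,0,0.4],[0,0,0]],[[0,0,0.6],[0,0,0]],[[0,0,1],[0,0,0]]]' 0 60;python3 -m crank '[[[0,0,2],[0,0,0]],[[0,0,5],[0,0,0]],[[0,0,9],[0,0,0]],[[0,0,11.5],[0,0,0]],[[0,0,11.5],[0,0,0]]]' 0 60;  python3 go.py .6113 .1074 .29 1.472; python3 - <<'E'
from h import *
b=cams.get_image("side");p,R,s=tool()
crop(b,310,410,120,220,7,"s31.png")
t=np.linspace(0,6.28,40)
for dx in(-.002,0,.002):
  c=p[:2]+[dx,0]; q=(np.concatenate([proj(b,np.c_[c[0]+.019*np.cos(t),c[1]+.019*np.sin(t),0*t+p[2]-.165+h]) for h in(-.0075,.0075)])-[310,120])*7; print(dx,q.min(0),q.max(0))
E
```

```text
clock: 42.47
tool_pos: [0.4382, -0.1234, 0.1737]
tcp_rot: [-1.572, -0.001, -0.099]
wrist_force: [-0.7, 0.2, 0.2]
opening: 0.751
clock: 43.05
tool_pos: [0.4386, -0.1236, 0.1743]
tcp_rot: [-1.573, -0.002, -0.099]
wrist_force: [-2.3, 0.2, 5.9]
opening: 0.433
pos [ 0.4386 -0.1236  0.1743] shift [-0.0756  0.036  -0.184 ] turn [0.0021 0.0013 0.0006] F [-2.2721  0.1956  5.9315] op 0.43282008366148994 q [ 1.2   0.35 -1.07  2.12  0.41  0.89  1.36] t 43.05
clock: 43.38
tool_pos: [0.4383, -0.1235, 0.1843]
tcp_rot: [-1.572, -0.001, -0.099]
wrist_force: [-0.8, 0.2, -0.4]
opening: 0.42
clock: 43.8
tool_pos: [0.4406, -0.1232, 0.3039]
tcp_rot: [-1.578, -0.008, -0.099]
wrist_force: [1.0, 0.6, -0.6]
opening: 0.416
pos [ 0.4406 -0.1232  0.3039] shift [17.0658 23.0645 -1.3948] turn [0.0075 0.0073 0.0003] F [ 0.994   0.621  -0.6409] op 0.41622147828659073 q [ 1.47  0.06 -1.27  2.01  0.08  1.11  1.64] t 43.8
-0.002 [338.49300056 236.9813223 ] [445.20746166 321.1042019 ]
0 [333.04642429 236.4747502 ] [439.70234272 320.56830594]
0.002 [327.60217281 235.96858712] [434.19939318 320.032789  ]
```

View pics/s31.png

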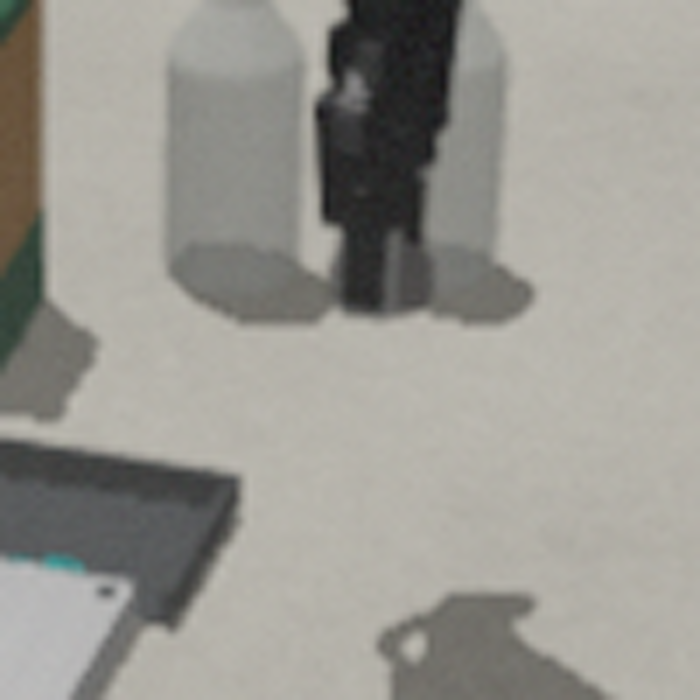

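```bash
python3 -m crank '[[[1.5,2,0],[0.007,0.007,0]],[[3.5,4.7,0],[0.007,0.007,0]],[[5.7,7.7,0],[0.007,0.007,0]],[[7.9,10.7,0],[0.007,0.007,0]],[[10.1,13.7,-0.5],[0.007,0.007,0]],[[12.3,16.7,-1],[0.007,0.007,0]],[[14.3,19.4,-1.5],[0.007,0.007,0]],[[15.7,21.3,-2],[0.007,0.007,0]]]'; python3 go.py .6104 .1074 .272 1.472
```

```text
clock: 44.52
tool_pos: [0.5969, 0.0927, 0.2795]
tcp_rot: [-1.569, 0.005, -0.097]
wrist_force: [0.6, -0.3, 0.2]
opening: 0.412
pos [0.5969 0.0927 0.2795] shift [ 1.3474  1.472  -0.745 ] turn [-0.0022 -0.0052 -0.0016] F [ 0.5781 -0.2822  0.1525] op 0.4124246047253326 q [ 0.63  0.55 -1.07  1.69  0.5   1.22  0.91] t 44.5167
```

```bash
python3 -m crank '[[[0.9,1,-0.2],[-0.002,-0.005,-0.002]],[[1.3,1.45,-0.5],[-0.002,-0.005,-0.002]],[[1.35,1.47,-0.7],[-0.002,-0.005,-0.002]],[[1.35,1.47,-0.7],[-0.002,-0.005,-0.002]],[[1.35,1.47,-0.7],[-0.002,-0.005,-0.002]]]'; python3 go.py .6104 .1074 .2373 1.472;  python3 - <<'E'
from h import *
b=cams.get_image("side");p,R,s=tool();print(p)
crop(b,230,330,160,260,8,"s32.png")
t=np.linspace(0,6.28,40)
for dx in(-.002,0,.002):
  c=p[:2]+[dx,0]; q=(np.concatenate([proj(b,np.c_[c[0]+.019*np.cos(t),c[1]+.019*np.sin(t),0*t+p[2]-.1668+h]) for h in(-.0075,.0075)])-[230,160])*8; print(dx,q.min(0),q.max(0))
E
```

```text
clock: 44.93
tool_pos: [0.61, 0.1059, 0.2718]
tcp_rot: [-1.572, 0.001, -0.101]
wrist_force: [-0.3, -0.1, -0.2]
opening: 0.416
pos [0.61   0.1059 0.2718] shift [ 0.0372  0.1543 -3.4541] turn [ 0.0012 -0.0016  0.0019] F [-0.305  -0.1444 -0.1903] op 0.41567000365194046 q [ 0.58  0.58 -1.05  1.66  0.53  1.22  0.88] t 44.9333
[0.61016282 0.10570779 0.27223783]
-0.002 [302.30261742 345.08309428] [440.86966433 463.24559865]
0 [295.40727892 344.32665495] [433.98439149 462.43399405]
0.002 [288.5169043  343.57066965] [427.10371211 461.62279538]
```

View pics/s32.png

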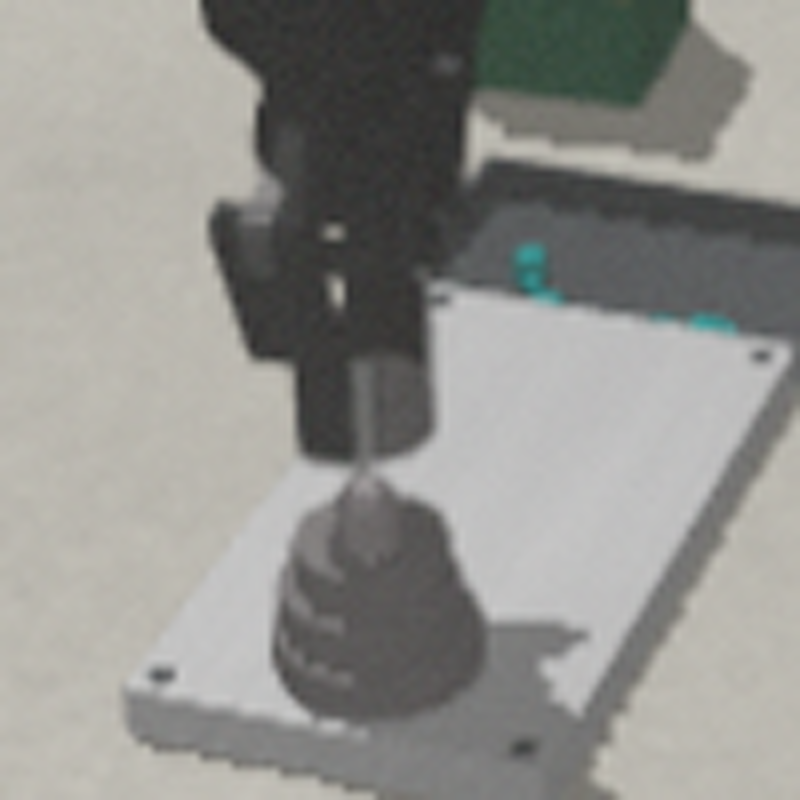

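```bash
python3 -m crank '[[[0.04,0.15,0],[0.001,-0.001,0.002]],[[0.04,0.15,-0.5],[0.001,-0.001,0.002]],[[0.04,0.15,-1],[0.001,-0.001,0.002]],[[0.04,0.15,-1.4],[0.001,-0.001,0.002]],[[0.04,0.15,-1.8],[0.001,-0.001,0.002]],[[0.04,0.15,-2.1],[0.001,-0.001,0.002]],[[0.04,0.15,-2.4],[0.001,-0.001,0.002]]]'; python3 go.py .6104 .1074 .2373 1.472
```

```text
clock: 45.57
tool_pos: [0.6105, 0.1072, 0.2477]
tcp_rot: [-1.571, 0.0, -0.099]
wrist_force: [0.3, 0.9, -0.2]
opening: 0.418
pos [0.6105 0.1072 0.2477] shift [-0.0088  0.0186 -1.0436] turn [ 0.0001 -0.0002  0.0003] F [ 0.3192  0.8813 -0.2367] op 0.4176152593082384 q [ 0.56  0.61 -1.03  1.68  0.55  1.18  0.86] t 45.5667
```

```bash
python3 -m crank '[[[0,0.01,-0.4],[0,0,0]],[[0,0.01,-0.7],[0,0,0]],[[0,0.01,-0.9],[0,0,0]],[[0,0.01,-1.05],[0,0,0]],[[0,0.01,-1.1],[0,0,0]],[[0,0.01,-1.1],[0,0,0]]]'; python3 go.py .6104 .1074 .2373 1.472
```

```text
clock: 46.07
tool_pos: [0.6104, 0.1075, 0.2377]
tcp_rot: [-1.572, 0.0, -0.099]
wrist_force: [-1.9, -1.4, 7.1]
opening: 0.413
pos [0.6104 0.1075 0.2377] shift [ 0.0005 -0.0085 -0.0439] turn [ 0.001  -0.0005  0.0002] F [-1.9308 -1.3524  7.1093] op 0.41286547606954177 q [ 0.55  0.62 -1.02  1.68  0.57  1.17  0.86] t 46.0667
```

Seated at the predicted height with 7 N. Releasing and backing away.

```bash
python3 -m crank '[[[0,0,0],[0,0,0]],[[0,0,0],[0,0,0]],[[0,0,0],[0,0,0]],[[0,0,0],[0,0,0]],[[0,0,0],[0,0,0]]]' 0.8;python3 -m crank '[[[0,0,2],[0,0,0]],[[0,0,5],[0,0,0]],[[0,0,9],[0,0,0]],[[-2,-3,10],[0,0,0]],[[-5,-7,10],[0,0,0]],[[-8,-11,10],[0,0,0]],[[-10,-15,10],[0,0,0]],[[-10,-18,10],[0,0,0]]]'; python3 -m crank '[[[-1,-3,0],[0,0,0]],[[-2,-6,0],[0,0,0]],[[-3,-9,0],[0,0,0]],[[-4,-12,0],[0,0,0]],[[-4,-12,0],[0,0,0]],[[-4,-12,0],[0,0,0]]]'; python3 - <<'E'
from col import *
b=cams.get_image("side");a=cams.get_image("top")
crop(b,190,390,150,340,4,"s33.png");crop(a,150,410,120,285,3,"t33.png");cv2.imwrite("pics/sfull.png",b["pixels"][:,:,::-1])
crop(b,240,310,190,260,10,"s33z.png")
for n in(1,2,3,4):
  for p in(a,b): print(n,[(np.round(d["position"],4),round(d["confidence"],2)) for d in landmark_of(p,f"collar{n}_mid")[:3]])
for q in("bottleA","bottleB","carton","scraper_mid"):
  for p in(a,b): print(q,[(np.round(d["position"],4),round(d["confidence"],2)) for d in landmark_of(p,q)[:1]])
E
```

```text
clock: 46.48
tool_pos: [0.6104, 0.1075, 0.2376]
tcp_rot: [-1.572, 0.001, -0.099]
wrist_force: [-0.3, 0.0, 0.8]
opening: 0.798
clock: 47.15
tool_pos: [0.5092, -0.0659, 0.3371]
tcp_rot: [-1.574, 0.003, -0.096]
wrist_force: [0.4, -0.3, 0.3]
opening: 0.802
clock: 47.65
tool_pos: [0.4684, -0.1881, 0.3369]
tcp_rot: [-1.574, 0.003, -0.101]
wrist_force: [-0.5, 0.2, -0.0]
opening: 0.808
1 [(array([0.6123, 0.107 , 0.0278]), 0.52)]
1 [(array([0.6065, 0.1072, 0.0242]), 0.54)]
2 [(array([0.6137, 0.1026, 0.0407]), 0.48), (array([0.4663, 0.3529, 0.0167]), 0.28)]
2 [(array([0.6109, 0.1094, 0.0408]), 0.61)]
3 [(array([0.3616, 0.169 , 0.0091]), 0.66), (array([0.6098, 0.1076, 0.0609]), 0.57), (array([0.4739, 0.2077, 0.0061]), 0.48)]
3 [(array([0.4828, 0.2081, 0.0088]), 0.87), (array([0.4615, 0.336 , 0.001 ]), 0.68), (array([0.6102, 0.1055, 0.0526]), 0.61)]
4 [(array([0.6088, 0.1101, 0.0718]), 0.52)]
4 [(array([0.6094, 0.1042, 0.0726]), 0.54)]
bottleA [(array([ 0.5409, -0.3936,  0.0014]), 0.72)]
bottleA [(array([ 0.5417, -0.3921, -0.0042]), 0.66)]
bottleB [(array([ 0.4527, -0.4119, -0.0031]), 0.75)]
bottleB [(array([ 0.4514, -0.4136,  0.0044]), 0.89)]
carton [(array([0.6122, 0.103 , 0.0418]), 0.71)]
carton [(array([ 0.6577, -0.3094, -0.0032]), 0.74)]
scraper_mid [(array([0.6399, 0.2943, 0.0364]), 0.64)]
scraper_mid [(array([0.6364, 0.2961, 0.0358]), 0.86)]
```

View pics/s33.png

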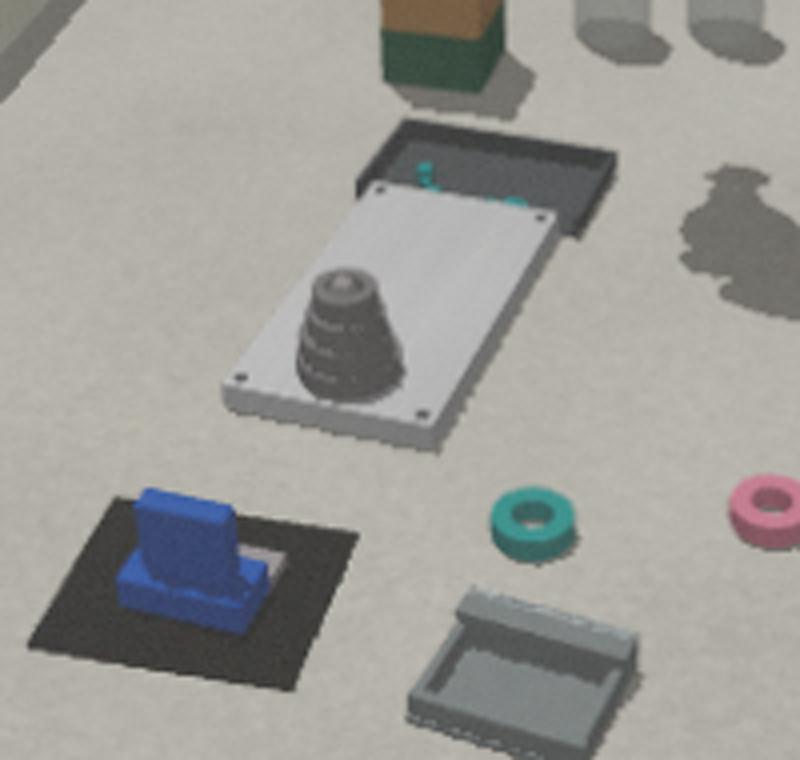

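View pics/s33z.png

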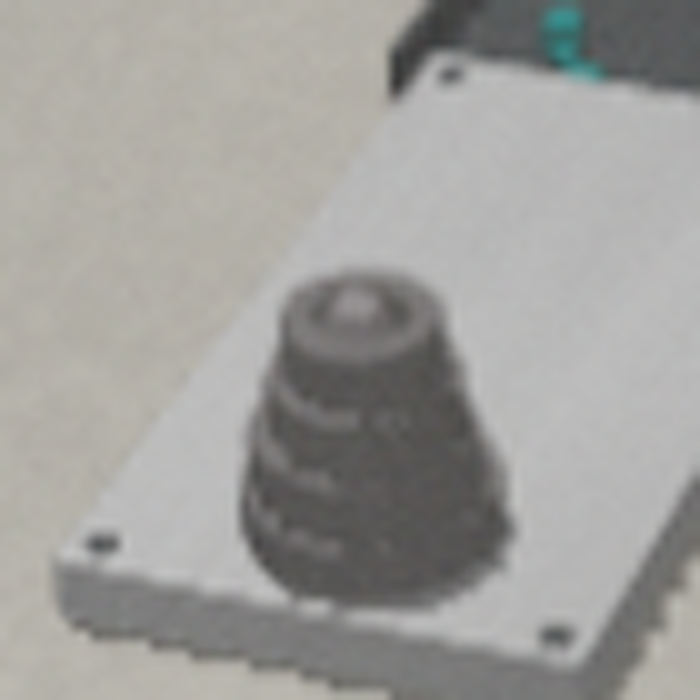

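View pics/t33.png

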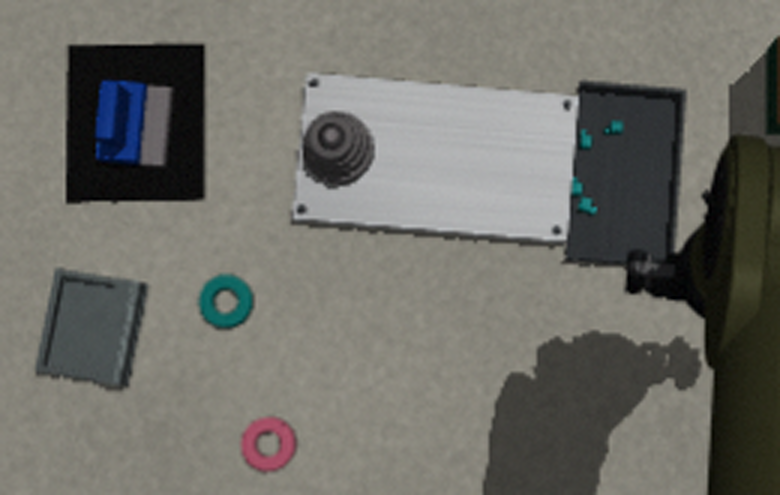

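View pics/sfull.png

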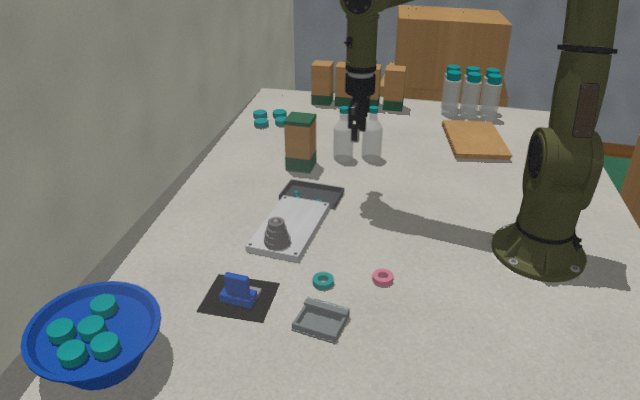

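```bash
python3 -c "
from bench import workorder,telemetry
print(workorder.close_job()); print(telemetry.observe()['clock'])"
```

```text
the job is handed in; nothing more can be done
None
the job is handed in; nothing more can be done
```

The job is done and handed in at about 48 s of the 210 s allowed; the hand-in gives no verdict.

- **Scraper:** I tilted it heel-up about 0.375 rad, drew it back over the lip and lifted it out. It now lies flat on the mat. The highest wrist force I saw in the whole run was about 36 N, well under 120 N.
- **Trimmings:** Two pushes with the scraper moved all four into the tray. Three lie clear of the plate edge. The fourth sits right against it, but both views show it down in the tray, not on the plate.
- **Collars:** All four were there and are threaded 62, 54, 46 and 38 mm from bottom to top. Each was pressed down at its expected height with 5–13 N of resistance, then released. The network's mid-heights of about 26, 41, 57 and 72 mm match a fully seated stack. I picked up collar 1 twice. After the first lift I took collar 4 in the background for a tilt, so I set it back on the bench (the 36 N press) and gripped it again.
- **Bystanders:** The bottles, the carton and the teal and pink rings are where they started, and no collar was knocked aside during the run.
- **Disagreements:** Camera and arm differed by 1–2 mm in places. In the last check the network labelled the collar stack as the carton in the top view. The side view put the carton at its starting place. The network gave no trimming positions after the sweep, so that check was by eye.

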